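# Make up two gift sets at the chocolate counter

### The job

Make up the two gift sets for collection. The open divided tray takes the broad cream carton in its longer compartment and the slender carton in its shorter one, both standing upright on the tray's floor; the two-piece box takes the low carton, standing, and the wrapped praline, one beside the other on its base, and is then closed by setting its U-shaped cover over them, fully down and square on the end walls. The small cream carton belongs to neither set: leave it standing where it is.

Things in the scene. Friction and masses are not known exactly. Their poses are not given: they have to be found in the camera images.
- gift_tray: Open tray, dark brown, gold line, cream lining, fixed. 74 x 173 x 40 mm (x, y, z), walls 3 mm, floor 4 mm thick. Origin: centre of the underside; z up, y along its length. A 3 mm divider, 34 mm high, makes two compartments, each 68 mm wide in x: the longer is 100 mm long, centred at y = -33.5 mm; the shorter 64 mm, centred at y = +51.5 mm.
- box_base: Base of the two-piece box, brown, fixed: a U open upward, floor 44 x 146 mm (x, y), 3 mm thick, an end wall across each end (44 wide, 3 thick, 60 mm high over all). Long sides open; 140 mm between the walls. Origin: centre of underside; z up, y along its length. Low carton and praline go about 35 mm either side of the centre along y (either way round), on the centre line.
- box_cover: Cover of the box, cream: a U open downward, top 59 x 166 mm (x, y), 60 mm high, 54 mm free between its two long side flanges, ends open, 90 g. Origin: centre of its lower rim, y along its length. Take it across the 59 mm near the top. Closed: top on the base's end walls, 10 mm over at each end, flanges outside its long sides (5 mm play), origin 3 mm above the base's, y axes parallel.
- broad_carton: Broad cream carton standing upright, 51 x 84 x 135 mm (x, y, z), 0.26 kg. Origin: centre of the underside. Take it across its 51 mm side.
- slender_carton: Slender carton (teal upper part, cream foot) standing upright, 37 x 44 x 105 mm (x, y, z), 0.14 kg. Origin: centre of the underside. Take it across its 37 mm side.
- low_carton: Low carton (teal upper part, cream foot) standing upright, 37 x 50 x 50 mm (x, y, z), as tall as it is long, 0.14 kg. Origin: centre of the underside. Take it across its 37 mm side.
- praline: One wrapped praline lying on the counter, a round sweet of about 24 mm in brown paper with twisted tails along its y axis, 30 x 53 x 25 mm (x, y, z), 16 g. Its solid body is about 22 x 24 mm and 22 mm high. Origin: centre of the underside. Take it round the middle, across x; in the base its tails lie along the base.
- spare_carton: Small cream carton standing by itself near the till, 41 x 50 x 82 mm (x, y, z), 0.12 kg, loose. It belongs to neither set and stays where it stands. Origin: centre of the underside.
- till_1: The shop's till, fixed, not part of the job: keep clear of it when swinging from side to side. Its dark foot and screen stand behind the right half of the work, from about 85 mm before its origin to 140 mm behind it, 160 mm to either side, 322 mm high. Origin: centre of its underside.
Mind the look-alikes: they are no part of the job. Several things have the shape of the praline; the one meant has the colours described above.

How it is judged:
By the outcome, as a careful person would: the job done as asked, in the order asked, and still so for the second after the job is handed in, with the robot touching nothing.
It also fails if it takes over 141 s, if anything falls off the work surface, if the arm or the gripper's body presses on something with over 40 N, if the wrist force passes 120 N, or if a joint passes its speed limit or range.

### The arm

A 6-joint arm with a two-finger parallel gripper is mounted at the origin on a cart in front of the work surface, level with it; the furniture and walls round the work are solid. World frame = base frame: x ahead of the robot, y to its left, z up, the work surface at z = 0. Lengths are in mm, angles in rad, forces in N, time in s.
With the tool pointing down it reaches from about 350 to 975 mm from the base axis. Payload 7.1 kg.
Tool frame: the origin (TCP) lies at the very end of the fingers, on their centre line; the grasp point (between the pads) lies 19 mm behind it (ctrl.tcp_to_grasp is the distance from the TCP to the grasp point, in mm); z points along the fingers, x is the direction in which the jaws open and shut, and the axes are right-handed (so a half turn about z gives the same grasp; the last joint's range is limited). The gripper opens to 88 mm and grips with 3 to 60 N. Pads are 20 mm wide; open, the fingers measure 115 mm over their backs; the gripper's body (75 mm by 178 mm) begins 61 mm behind the grasp point.
Start: joints at [-1.27, 0.423, 1.63, -0, 1.089, -0.019], TCP at [196.503, -593.289, 222.675] pointing down, gripper open.
Joint ranges: [-3, 3], [-0.9, 2.11], [0.09, 2.58], [-1.31, 4.45], [0.11, 2.69], [-2.54, 2.54]. Speed limits (rad/s): [2.39, 2.39, 3.01, 3.14, 3.14, 3.14].

### API

Orientations are given as a rotation vector (axis times angle).
In Python, from workcell import get_obs, viewer, ctrl, masks_of gives the robot as it stands. The module is installed in compiled form; this text tells all that it offers.
- The arm moves only by the shell command python3 -m inch 'ROWS'. ROWS is JSON, a list of rows, each an object of numbers: "tx", "ty", "tz": the shift along the tool's x, y, z in cm; "ax", "ay", "az": the turn, a rotation vector about the tool's x, y, z in degrees; "jaw": the opening, from 0 (shut) to 1 (fully open). In form: [{"tx": .., "ty": .., "tz": .., "ax": .., "ay": .., "az": .., "jaw": ..}, ...]. A call has 1 to 12 rows; each row shifts and turns the commanded pose from where the row before left it, along the tool's axes as they then stand; what a row does not reach is not made up. A row lasts 1/8 s, in which the tool goes at most 62.5 mm and 10.7 degrees, less where a joint would pass 70% of its speed; a pose out of reach is approached as far as the arm can. A call is refused whole if a number of a shift passes 6.25 or a number of a turn 10.7, either way. A call with a gripper value outside its range is refused whole. The fingers move at their own pace and stop on an object; the grip force is fixed at half the most. Time passes only in rows, so rows that do not move let the fingers close. It gives the time, the measured TCP pose, the force and the opening at its end, in the units of the state.
- get_obs(): the state, without advancing time (a new reading comes with each control period).
- viewer.get_image(name): name is "side" or "top" or "wrist"; returns (picture, depth): 420x560x3 uint8, red, green, blue; 420x560 float32, mm along the optical axis (not along the pixel's ray), 0 where there is no reading.
- viewer.get_calibration(name): a dict with "fx", "fy", "cx", "cy" (pixels), "rvec" (rotation vector, rad) and "tvec" (3), from world to camera coordinates, as OpenCV has them. Camera axes: x right, y down, z forward; pixel columns grow to the right and rows downward; lengths in mm; the calibration is good to about 2 mm. A picture is of the moment at which its call begins: read the wrist's pose just before it. get_calibration takes no time and is no camera call; for the wrist camera it gives the pose at the moment of the call.
- ctrl.close_job(): hands the job in, once; it reports no verdict.
Trained networks look in the newest picture that a camera, given by its name, has taken for a name from the list of things; names that differ only in an ending like _2 or _b are one class to them, and where a whole thing is asked for, a point or a joint stands for the part that bears it (a point fixed in the world has none). Each returns a list of dicts, best first, with "score" (0 to 1); they miss things now and then, are a little off and sometimes report something else, mostly with a low value. They report only what shows in the picture. A call takes as long as a camera call. They do not tell look-alikes from the thing itself.
- masks_of(camera, thing): "pixels" (420x560 bool, what is visible of it) and "location" ([column, row] in pixels, amid what is visible of it).
The state is a dict: "t": time; "qpos": joint angles; "qvel": joint speeds; "joint_torque": joint torques, N m; "ee_pos": TCP position; "orientation": TCP orientation; "ft_force": force on the tool from outside, world axes, zero at the start; "moment": the same for the moment, N m; "width": finger opening in mm.
Only numpy, scipy, OpenCV 4.12 (cv2) and the standard library are available. Lean on these libraries where they do the work, as an engineer would, in place of code of your own. Each camera call takes 0.05 s, during which the arm holds its last target. There are 200 camera calls.

## Working session

There is one attempt and no reset: what is moved stays moved. The work goes in short steps, Python scripts to look and compute and a shell command to move; the robot and the scene stay as the last step left them, time stands still between calls to the robot, and variables do not carry over. Pictures are saved under pics/ and viewed, about 12 in all and at most 16, crops included, and the job is handed in when it is done.

```bash
mkdir -p pics; cat > h.py <<'E'
import numpy as np, cv2
from workcell import get_obs, viewer, ctrl, masks_of
def snap(cam,fn=None):
    c=viewer.get_calibration(cam); im,d=viewer.get_image(cam)
    if fn: cv2.imwrite('pics/'+fn,im[:,:,::-1])
    return im,d,c
def world(d,c):
    R=cv2.Rodrigues(np.array(c['rvec'],float))[0]; t=np.array(c['tvec'],float).ravel()
    v,u=np.indices(d.shape)
    P=np.stack([(u-c['cx'])/c['fx']*d,(v-c['cy'])/c['fy']*d,d],-1)
    return (P-t)@R   # R^T(P-t)
def state():
    o=get_obs(); R=cv2.Rodrigues(np.array(o['orientation'],float))[0]
    print('t',round(o['t'],2),'tcp',np.round(o['ee_pos'],1),'x',np.round(R[:,0],3),'z',np.round(R[:,2],3),'w',round(o['width'],1),'F',np.round(o['ft_force'],1),'q',np.round(o['qpos'],2))
    return o,R
E
python3 - <<'E'
from h import *
state()
for n in('top','side'):
    im,d,c=snap(n,n+'0.png'); P=world(d,c); np.savez(n+'0.npz',im=im,P=P,d=d)
    R=cv2.Rodrigues(np.array(c['rvec']))[0]; print(n,'cam at',-R.T@np.ravel(c['tvec']),c['fx'])
E
```

```text
t 0.0 tcp [ 196.4 -592.8  221.9] x [ 0.314 -0.949 -0.001] z [-0.     0.001 -1.   ] w 87.8 F [ 0.6 -0.2  0.2] q [-1.27  0.42  1.63  0.    1.09 -0.02]
top cam at [ 301.21453113   24.93144011 1287.16106784] 407.1078856664555
side cam at [354.73275984 984.66378685 470.90449999] 416.3907835614033
```

View pics/top0.png

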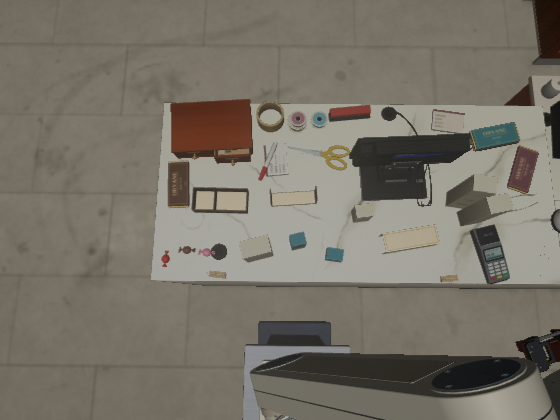

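View pics/side0.png

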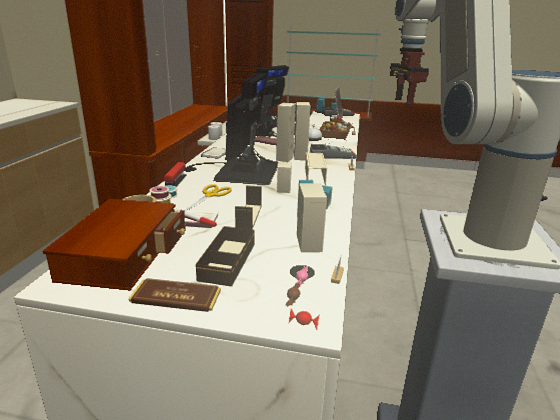

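The top view (up = +x, left = +y) shows:
- **Fixed parts:** tray (220,200), base (293,198), till (410,165).
- **Cartons:** broad carton (256,247), teal cartons (297,240) and (334,255), spare (365,210). There are tall cream look-alikes at (470,190) and (480,208).
- **Cover:** (410,238).
- **Praline candidates:** red (166,258), brown (187,250), pink (206,252). By colour, brown (187,250) is the one.

```bash
python3 - <<'E'
from h import *
z=np.load('top0.npz'); P=z['P']; im=z['im']
print('table z',np.median(P[225:235,330:350,2]))
def rect(n,box,zlo,zhi):
    u0,u1,v0,v1=box; Q=P[v0:v1,u0:u1].reshape(-1,3); Q=Q[(Q[:,2]>zlo)&(Q[:,2]<zhi)]
    if len(Q)<5: print(n,'few',len(Q)); return
    r=cv2.minAreaRect(Q[:,:2].astype(np.float32)); 
    print(n,len(Q),'c',np.round(r[0],1),'size',np.round(r[1],1),'ang',round(r[2],1),'z med/max',np.round([np.median(Q[:,2]),Q[:,2].max()],1))
rect('broad',(235,278,230,265),120,150)
rect('teal1',(285,310,228,252),30,130)
rect('teal2',(322,348,242,268),30,130)
rect('teal1top',(285,310,228,252),95,130)
rect('teal2top',(322,348,242,268),95,130)
rect('teal2top50',(322,348,242,268),42,60)
rect('spare',(352,378,198,225),70,100)
rect('cover',(375,445,218,256),50,75)
rect('tray',(185,255,180,220),30,50)
rect('base walls',(265,322,180,212),48,72)
rect('base floor',(265,322,180,212),-2,12)
rect('brown',(177,197,243,257),8,40)
rect('A',(440,500,165,205),60,250);rect('B',(440,515,190,228),60,250)
rect('till',(345,475,130,210),100,400)
cv2.imwrite('pics/crop1.png',cv2.resize(im[180:275,150:350,::-1],None,fx=4,fy=4,interpolation=2))
E
```

```text
table z 1.2510806889154042
broad 543 c [432.5 125.9] size [50.8 84. ] ang 14.9 z med/max [136.2 144.1]
teal1 231 c [459.    4.8] size [36.6 43.5] ang 13.9 z med/max [105.5 111.4]
teal2 213 c [ 421.8 -109.2] size [49.9 36.3] ang 82.3 z med/max [51.  57.1]
teal1top 191 c [459.2   4.7] size [36.3 43.3] ang 14.1 z med/max [106.  111.4]
teal2top few 0
teal2top50 204 c [ 421.8 -109.2] size [49.9 36.3] ang 82.3 z med/max [51.2 57.1]
spare 236 c [ 550.9 -194.3] size [40.7 50.1] ang 7.2 z med/max [82.8 88.9]
cover 1064 c [ 471.1 -339.5] size [ 59.3 166.7] ang 10.5 z med/max [60.9 71.4]
tray 275 c [592.  250.4] size [174.5  75.5] ang 89.3 z med/max [38.6 47.9]
base walls 32 c [605.1  18. ] size [ 40.5 145.9] ang 4.2 z med/max [60.4 65.8]
base floor 1620 c [614.6  17.8] size [105.7 183.4] ang 0.6 z med/max [ 2.4 11.8]
brown 78 c [433.6 349.9] size [22.2 47.9] ang 1.0 z med/max [20.9 28.2]
A 1184 c [ 588.9 -508.9] size [74.8 83.9] ang 84.2 z med/max [193.2 213.3]
B 1388 c [ 558.5 -519.1] size [127.7  75.1] ang 63.9 z med/max [170.9 211.6]
till 3797 c [ 684.6 -345.5] size [395.4 163.9] ang 73.2 z med/max [263.4 324.8]
```

View pics/crop1.png

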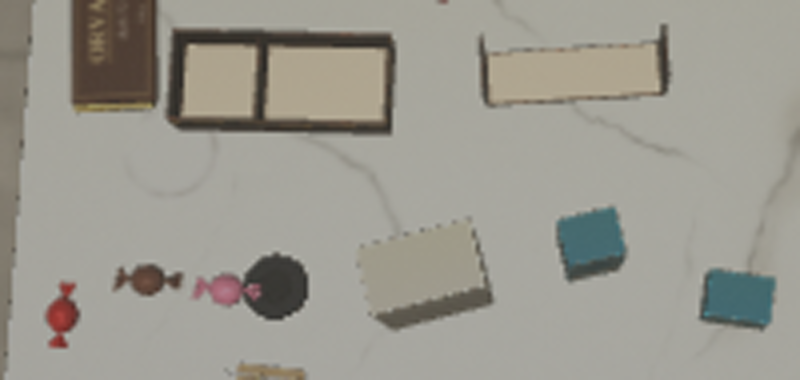

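Sizes and heights match: broad (432,126), slender (459,5), low (422,-109), cover (471,-340), spare (551,-194), and the brown praline at crop (147,279), world about (434,350). Next is a planner that works out rows, then I'll move to look at the tray and base with the wrist camera.

```bash
cat >> h.py <<'E'
import json,math,sys
def plan(x,y,z,yaw,n=None,jaw=None,speed=5.5,start=None):
    """rows from the measured pose (or start) to TCP x,y,z [mm], tool x at world angle yaw deg (mod 180), tool down; returns end"""
    if start is None:
        o=get_obs(); R=cv2.Rodrigues(np.array(o['orientation'],float))[0]; p=np.array(o['ee_pos'])
    else: p,R=start
    p=np.array(p,float); a0=math.degrees(math.atan2(R[1,0],R[0,0])); dy=(yaw-a0+90)%180-90; b=math.radians(a0+dy)
    T=np.array([[math.cos(b),math.sin(b),0],[math.sin(b),-math.cos(b),0],[0,0,-1]])
    rv=cv2.Rodrigues(R.T@T)[0].ravel()*180/math.pi; g=np.array([x,y,z],float)
    n=n or max(1,math.ceil(np.linalg.norm(g-p)/10/speed),math.ceil(np.abs(rv).max()/9.5)); st=np.round(rv/n,1)
    rows=[]
    for i in range(n):
        s=np.round(R.T@((g-p)/(n-i))/10,2); r={k:float(v) for k,v in zip(('tx','ty','tz','ax','ay','az'),[*s,*st]) if abs(v)>0.005}
        if jaw is not None: r['jaw']=jaw
        p=p+R@s*10; R=R@cv2.Rodrigues(st*math.pi/180)[0]; rows.append(r)
    print(json.dumps(rows)); return p,R
E
python3 -c "
from h import *
plan(450,90,300,0,jaw=1)"
```

```text
[{"tx": -4.06, "ty": -3.25, "tz": -0.55, "az": -5.1, "jaw": 1}, {"tx": -3.76, "ty": -3.6, "tz": -0.55, "az": -5.1, "jaw": 1}, {"tx": -3.42, "ty": -3.92, "tz": -0.55, "az": -5.1, "jaw": 1}, {"tx": -3.06, "ty": -4.21, "tz": -0.55, "az": -5.1, "jaw": 1}, {"tx": -2.67, "ty": -4.47, "tz": -0.55, "az": -5.1, "jaw": 1}, {"tx": -2.26, "ty": -4.68, "tz": -0.55, "az": -5.1, "jaw": 1}, {"tx": -1.84, "ty": -4.87, "tz": -0.55, "az": -5.1, "jaw": 1}, {"tx": -1.4, "ty": -5.01, "tz": -0.55, "az": -5.1, "jaw": 1}, {"tx": -0.95, "ty": -5.12, "tz": -0.55, "az": -5.1, "jaw": 1}, {"tx": -0.49, "ty": -5.18, "tz": -0.56, "az": -5.1, "jaw": 1}, {"tx": -0.03, "ty": -5.2, "tz": -0.55, "az": -5.1, "jaw": 1}, {"tx": 0.44, "ty": -5.19, "tz": -0.56, "az": -5.1, "jaw": 1}, {"tx": 0.89, "ty": -5.13, "tz": -0.55, "az": -5.1, "jaw": 1}, {"tx": 1.35, "ty": -5.02, "tz": -0.56, "az": -5.1, "jaw": 1}]
```

```bash
python3 -m inch '[{"tx":-4.06,"ty":-3.25,"tz":-0.55,"az":-5.1},{"tx":-3.76,"ty":-3.6,"tz":-0.55,"az":-5.1},{"tx":-3.42,"ty":-3.92,"tz":-0.55,"az":-5.1},{"tx":-3.06,"ty":-4.21,"tz":-0.55,"az":-5.1},{"tx":-2.67,"ty":-4.47,"tz":-0.55,"az":-5.1},{"tx":-2.26,"ty":-4.68,"tz":-0.55,"az":-5.1},{"tx":-1.84,"ty":-4.87,"tz":-0.55,"az":-5.1},{"tx":-1.4,"ty":-5.01,"tz":-0.55,"az":-5.1},{"tx":-0.95,"ty":-5.12,"tz":-0.55,"az":-5.1},{"tx":-0.49,"ty":-5.18,"tz":-0.56,"az":-5.1},{"ty":-5.2,"tz":-0.55,"az":-5.1},{"tx":0.44,"ty":-5.19,"tz":-0.56,"az":-5.1}]'
python3 -m inch '[{"tx":0.89,"ty":-5.13,"tz":-0.55,"az":-5.1},{"tx":1.35,"ty":-5.02,"tz":-0.56,"az":-5.1},{"jaw":1}]'
python3 - <<'E'
from h import *
state(); im,d,c=snap('wrist','wrist1.png'); np.savez('w1.npz',im=im,P=world(d,c),d=d); print(-cv2.Rodrigues(np.array(c['rvec']))[0].T@np.ravel(c['tvec']))
E
```

```text
t 0.1 tcp [ 196.3 -592.8  222. ] x [ 0.314 -0.949 -0.001] z [-0.     0.001 -1.   ] w 88.0 F [ 0.9 -0.3 -0.7] q [-1.27  0.42  1.63 -0.    1.09 -0.02]
[ 277.20252321 -566.31234743  385.44518888]$[0]: bad value
$[0]: bad value
```

View pics/wrist1.png

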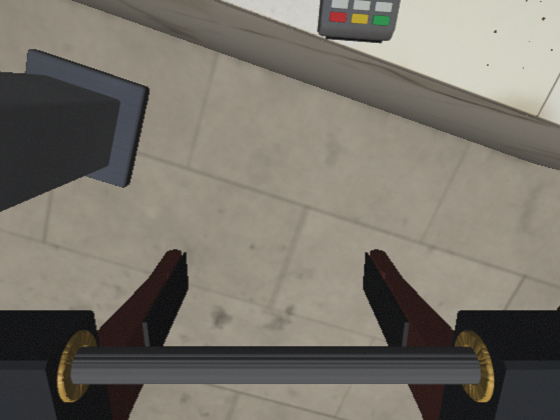

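The wrist picture is still from the start pose because the moves were refused: every row needs all its keys. I'll make the planner print full rows.

```bash
sed -i "s/ if abs(v)>0.005}/}/; s/if jaw is not None: r\['jaw'\]=jaw/r['jaw']=1 if jaw is None else jaw/; s/print(json.dumps(rows))/print(json.dumps(rows,separators=(',',':')).replace('.0,',',').replace('-0,','0,'))/" h.py
python3 -m inch '[{"tx":-4.06,"ty":-3.25,"tz":-0.55,"ax":0,"ay":0,"az":-5.1,"jaw":1},{"tx":-3.76,"ty":-3.6,"tz":-0.55,"ax":0,"ay":0,"az":-5.1,"jaw":1},{"tx":-3.42,"ty":-3.92,"tz":-0.55,"ax":0,"ay":0,"az":-5.1,"jaw":1},{"tx":-3.06,"ty":-4.21,"tz":-0.55,"ax":0,"ay":0,"az":-5.1,"jaw":1},{"tx":-2.67,"ty":-4.47,"tz":-0.55,"ax":0,"ay":0,"az":-5.1,"jaw":1},{"tx":-2.26,"ty":-4.68,"tz":-0.55,"ax":0,"ay":0,"az":-5.1,"jaw":1},{"tx":-1.84,"ty":-4.87,"tz":-0.55,"ax":0,"ay":0,"az":-5.1,"jaw":1},{"tx":-1.4,"ty":-5.01,"tz":-0.55,"ax":0,"ay":0,"az":-5.1,"jaw":1},{"tx":-0.95,"ty":-5.12,"tz":-0.55,"ax":0,"ay":0,"az":-5.1,"jaw":1},{"tx":-0.49,"ty":-5.18,"tz":-0.56,"ax":0,"ay":0,"az":-5.1,"jaw":1},{"tx":0,"ty":-5.2,"tz":-0.55,"ax":0,"ay":0,"az":-5.1,"jaw":1},{"tx":0.44,"ty":-5.19,"tz":-0.56,"ax":0,"ay":0,"az":-5.1,"jaw":1}]'
python3 -m inch '[{"tx":0.89,"ty":-5.13,"tz":-0.55,"ax":0,"ay":0,"az":-5.1,"jaw":1},{"tx":1.35,"ty":-5.02,"tz":-0.56,"ax":0,"ay":0,"az":-5.1,"jaw":1},{"tx":0,"ty":0,"tz":0,"ax":0,"ay":0,"az":0,"jaw":1}]'
python3 - <<'E'
from h import *
state(); im,d,c=snap('wrist','wrist2.png'); np.savez('w2.npz',im=im,P=world(d,c),d=d); print(-cv2.Rodrigues(np.array(c['rvec']))[0].T@np.ravel(c['tvec']))
E
```

```text
t: 1.65
ee_pos: [414.4, -6.3, 289.2]
orientation: [3.129, -0.282, 0.001]
ft_force: [0.9, -0.2, -0.3]
width: 87.9
t: 2.02
ee_pos: [451.3, 92.2, 300.2]
orientation: [-3.141, -0.0, -0.001]
ft_force: [-0.3, 0.2, -0.5]
width: 87.6
t 2.02 tcp [451.3  92.2 300.2] x [1.    0.    0.001] z [ 0.001  0.001 -1.   ] w 87.6 F [-0.3  0.2 -0.5] q [0.18 0.08 1.9  0.   1.16 0.18]
[452.49560407 176.26622902 463.69795619]
```

View pics/wrist2.png

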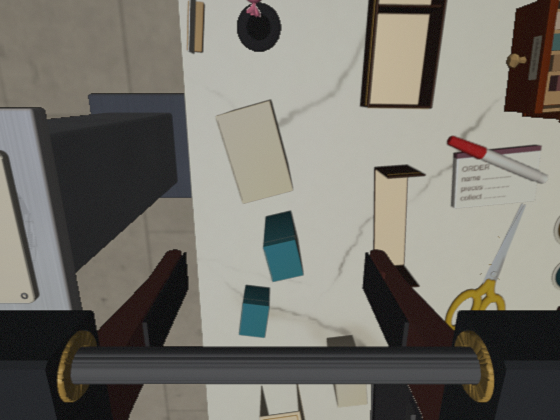

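The wrist view (right = +x, up = +y) shows the broad carton (255,150), slender (283,245), low (255,310), base (393,225) and the tray's longer compartment (402,55). I'll refine the poses from it.

```bash
python3 - <<'E'
from h import *
z=np.load('w2.npz'); P=z['P']; im=z['im']
def rect(n,box,zlo,zhi,m=None):
    u0,u1,v0,v1=box; k=(P[...,2]>zlo)&(P[...,2]<zhi); w=np.zeros_like(k); w[v0:v1,u0:u1]=1; k&=w
    if m is not None:k&=m
    k=cv2.morphologyEx(k.astype(np.uint8),cv2.MORPH_OPEN,np.ones((2,2)))>0
    Q=P[k]; r=cv2.minAreaRect(Q[:,:2].astype(np.float32)); print(n,len(Q),'c',np.round(r[0],1),'size',np.round(r[1],1),'ang',round(r[2],1),'z',np.round(np.median(Q[:,2]),1))
rect('broad',(200,300,90,210),125,145)
rect('slender',(255,310,200,290),95,115)
rect('low',(230,280,280,345),42,60)
rect('base walls',(365,430,155,292),50,70)
rect('base all',(365,430,155,292),-5,70,(im.astype(int)[...,0]-im[...,2]>28)|(im.max(-1)<60))
rect('tray rim',(355,450,0,115),34,48)
zt=np.load('top0.npz'); P=zt['P']; im=zt['im']; s=im.astype(int)[...,0]-im[...,2]; print('sat floor/table',s[198,293],s[225,300],s[200,235])
rect('T base lining',(265,322,180,212),-5,70,s>22)
rect('T tray all',(185,255,180,220),-5,70,(s>22)|(im.max(-1)<70))
rect('T long lin',(215,252,185,216),-5,20,s>22)
rect('T short lin',(190,217,185,216),-5,20,s>22)
rect('T praline',(172,204,240,260),-5,40,im.max(-1)<110)
E
```

```text
broad 5089 c [431.8 106.4] size [ 69.7 128. ] ang 12.1 z 136.4
slender 1335 c [460.7  48.4] size [ 44.5 256.1] ang 5.7 z 106.2
low 967 c [ 4.428e+02 -1.000e-01] size [352.2  39.9] ang 82.3 z 51.2
base walls 228 c [638.9   4.2] size [ 63.4 193.4] ang 16.7 z 59.7
base all 3047 c [577.1  84.9] size [102.6 291.5] ang 34.3 z 5.0
tray rim 1380 c [551.4 219.1] size [118.  197.8] ang 90.0 z 39.7
sat floor/table 31 10 31
T base lining 551 c [464.5   3.3] size [321.3 136.1] ang 5.3 z 4.4
T tray all 1311 c [517.8 164. ] size [488.  163.6] ang 51.2 z 6.8
T long lin 536 c [589.9 214.3] size [68.7 98.6] ang 0.7 z 6.0
T short lin 323 c [589.8 298.4] size [63.8 68.1] ang 89.4 z 5.8
T praline 62 c [430.1 348. ] size [17.1 44.9] ang 19.1 z 19.8
```

```bash
python3 - <<'E'
from h import *
def load(f):
    global P,im,d; z=np.load(f); P,im,d=z['P'],z['im'],z['d']
def rect(n,box,zlo,zhi,m=None):
    u0,u1,v0,v1=box; k=(P[...,2]>zlo)&(P[...,2]<zhi)&(d>100); w=np.zeros_like(k); w[v0:v1,u0:u1]=1; k&=w
    if m is not None:k&=m
    Q=P[k]; m0=np.median(Q[:,:2],0); Q=Q[np.linalg.norm(Q[:,:2]-m0,axis=1)<150]; r=cv2.minAreaRect(Q[:,:2].astype(np.float32)); print(n,len(Q),'c',np.round(r[0],1),'size',np.round(r[1],1),'ang',round(r[2],1),'z',np.round(np.median(Q[:,2]),1))
load('w2.npz')
rect('broad',(200,300,90,210),130,142)
rect('slender',(255,310,200,290),101,111)
rect('low',(230,280,280,345),46,56)
rect('base walls',(365,430,155,292),50,70)
rect('base lin',(365,430,165,290),-5,20,(im.astype(int)[...,0]-im[...,2]>28))
rect('tray long lin',(365,440,5,112),-5,20,(im.astype(int)[...,0]-im[...,2]>28))
load('top0.npz'); s=im.astype(int)[...,0]-im[...,2]
rect('T base lining',(265,322,180,212),-5,20,s>22)
rect('T praline',(172,204,240,260),-5,40,s>22)
E
```

```text
broad 5067 c [434.9 124.6] size [50.7 84.1] ang 15.3 z 136.4
slender 1257 c [461.9   3.2] size [36.3 45.1] ang 14.3 z 106.3
low 920 c [ 424.9 -110.1] size [50.9 36.4] ang 82.8 z 51.3
base walls 236 c [607.7  17.4] size [ 44.5 145.9] ang 3.7 z 59.6
base lin 2477 c [607.5  15.9] size [ 41.8 137.5] ang 4.1 z 4.8
tray long lin 4420 c [604.4 211.9] size [ 71.2 103.8] ang 0.0 z 5.9
T base lining 551 c [605.1  17.8] size [ 43.3 138.2] ang 3.7 z 4.6
T praline 77 c [430.8 333.8] size [77.1 18.7] ang 85.6 z 21.1
```

```bash
python3 -c "
from h import *
s=plan(434,125,170,15)
plan(434,125,95,15,start=s,n=3)"
```

```text
[{"tx":-0.55,"ty":-1.14,"tz":4.32,"ax":0,"ay":0,"az":-5,"jaw":1},{"tx":-0.44,"ty":-1.19,"tz":4.33,"ax":0,"ay":0,"az":-5,"jaw":1},{"tx":-0.34,"ty":-1.22,"tz":4.32,"ax":0,"ay":0,"az":-5,"jaw":1}]
[{"tx":0,"ty":0,"tz":2.5,"ax":0,"ay":0,"az":0,"jaw":1},{"tx":0,"ty":0,"tz":2.5,"ax":0,"ay":0,"az":0,"jaw":1},{"tx":0,"ty":0,"tz":2.5,"ax":0,"ay":0,"az":0,"jaw":1}]
```

```bash
python3 -m inch '[{"tx":-0.55,"ty":-1.14,"tz":4.32,"ax":0,"ay":0,"az":-5,"jaw":1},{"tx":-0.44,"ty":-1.19,"tz":4.33,"ax":0,"ay":0,"az":-5,"jaw":1},{"tx":-0.34,"ty":-1.22,"tz":4.32,"ax":0,"ay":0,"az":-5,"jaw":1},{"tx":0,"ty":0,"tz":2.5,"ax":0,"ay":0,"az":0,"jaw":1},{"tx":0,"ty":0,"tz":2.5,"ax":0,"ay":0,"az":0,"jaw":1},{"tx":0,"ty":0,"tz":2.5,"ax":0,"ay":0,"az":0,"jaw":1},{"tx":0,"ty":0,"tz":0,"ax":0,"ay":0,"az":0,"jaw":1}]'
python3 -m inch '[{"tx":0,"ty":0,"tz":0,"ax":0,"ay":0,"az":0,"jaw":0},{"tx":0,"ty":0,"tz":0,"ax":0,"ay":0,"az":0,"jaw":0},{"tx":0,"ty":0,"tz":0,"ax":0,"ay":0,"az":0,"jaw":0},{"tx":0,"ty":0,"tz":0,"ax":0,"ay":0,"az":0,"jaw":0},{"tx":0,"ty":0,"tz":0,"ax":0,"ay":0,"az":0,"jaw":0},{"tx":0,"ty":0,"tz":0,"ax":0,"ay":0,"az":0,"jaw":0}]'
python3 -c "
from h import *
o,R=state(); p=np.array(o['ee_pos'])
s=plan(p[0],p[1],p[2]+85,15,n=4,jaw=0)
s=plan(592,214,190,0.2,jaw=0,speed=4,start=s)"
```

```text
t: 2.95
ee_pos: [432.5, 122.4, 94.0]
orientation: [3.115, 0.399, -0.007]
ft_force: [0.1, 1.0, 0.1]
width: 87.5
t: 3.7
ee_pos: [434.4, 123.9, 95.6]
orientation: [-3.116, -0.403, -0.001]
ft_force: [-1.5, 0.6, 6.2]
width: 50.1
t 3.7 tcp [434.4 123.9  95.6] x [0.967 0.254 0.   ] z [ 0.  0. -1.] w 50.1 F [-1.5  0.6  6.2] q [ 0.25  0.39  2.09 -0.    0.67 -0.01]
[{"tx":0,"ty":0,"tz":-2.12,"ax":0,"ay":0,"az":-0.1,"jaw":0},{"tx":0,"ty":0,"tz":-2.13,"ax":0,"ay":0,"az":-0.1,"jaw":0},{"tx":0,"ty":0,"tz":-2.12,"ax":0,"ay":0,"az":-0.1,"jaw":0},{"tx":0,"ty":0,"tz":-2.13,"ax":0,"ay":0,"az":-0.1,"jaw":0}]
[{"tx":3.51,"ty":-0.92,"tz":-0.19,"ax":0,"ay":0,"az":3,"jaw":0},{"tx":3.46,"ty":-1.1,"tz":-0.19,"ax":0,"ay":0,"az":3,"jaw":0},{"tx":3.4,"ty":-1.28,"tz":-0.18,"ax":0,"ay":0,"az":3,"jaw":0},{"tx":3.33,"ty":-1.45,"tz":-0.19,"ax":0,"ay":0,"az":3,"jaw":0},{"tx":3.25,"ty":-1.62,"tz":-0.18,"ax":0,"ay":0,"az":3,"jaw":0}]
```

```bash
python3 -m inch '[{"tx":0,"ty":0,"tz":-2.12,"ax":0,"ay":0,"az":0,"jaw":0},{"tx":0,"ty":0,"tz":-2.12,"ax":0,"ay":0,"az":0,"jaw":0},{"tx":0,"ty":0,"tz":-2.12,"ax":0,"ay":0,"az":0,"jaw":0},{"tx":0,"ty":0,"tz":-2.12,"ax":0,"ay":0,"az":0,"jaw":0},{"tx":3.51,"ty":-0.92,"tz":-0.19,"ax":0,"ay":0,"az":3,"jaw":0},{"tx":3.46,"ty":-1.1,"tz":-0.19,"ax":0,"ay":0,"az":3,"jaw":0},{"tx":3.4,"ty":-1.28,"tz":-0.18,"ax":0,"ay":0,"az":3,"jaw":0},{"tx":3.33,"ty":-1.45,"tz":-0.19,"ax":0,"ay":0,"az":3,"jaw":0},{"tx":3.25,"ty":-1.62,"tz":-0.18,"ax":0,"ay":0,"az":3,"jaw":0},{"tx":0,"ty":0,"tz":0,"ax":0,"ay":0,"az":0,"jaw":0},{"tx":0,"ty":0,"tz":0,"ax":0,"ay":0,"az":0,"jaw":0}]'
python3 - <<'E'
from h import *
state(); snap('wrist','w3.png'); a,d,c=snap('top','t3.png')
P=world(d,c)
k=(d>100)&(P[...,2]>34)&(P[...,2]<46)
k[:,:180]=0;k[:,258:]=0;k[:175]=0;k[222:]=0
Q=P[k]; r=cv2.minAreaRect(Q[:,:2].astype(np.float32)); print(r)
s1=cv2.imread('pics/w3.png');s2=cv2.imread('pics/t3.png')[150:290,140:380]
cv2.imwrite('pics/c3.png',np.hstack([cv2.resize(s1,(400,300)),cv2.resize(s2,(400,300))]))
E
```

```text
t: 5.08
ee_pos: [591.2, 212.4, 188.3]
orientation: [3.141, -0.007, -0.004]
ft_force: [-0.6, -0.3, -1.9]
width: 49.4
t 5.08 tcp [591.2 212.4 188.3] x [ 1.    -0.004 -0.003] z [-0.003 -0.001 -1.   ] w 49.4 F [-0.6 -0.3 -1.9] q [ 0.33  0.47  1.65 -0.    1.03  0.33]
((591.3387451171875, 169.90504455566406), (73.0492935180664, 15.863877296447754), 2.6599678993225098)
```

View pics/c3.png

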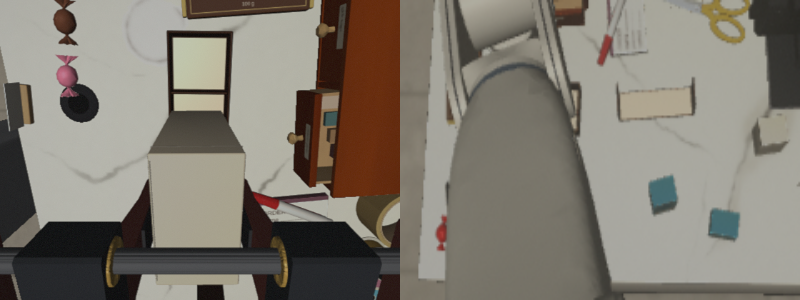

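Left (wrist): the held carton is centred over the tray, with the shorter compartment at (200,60) and the brown praline at (65,20). I'll check the tray and praline from this view.

```bash
python3 - <<'E'
from h import *
im,d,c=snap('wrist'); P=world(d,c)
s=im.astype(int)[...,0]-im[...,2]
def rc(n,k):
    Q=P[k&(d>100)]; m=np.median(Q[:,:2],0); Q=Q[np.linalg.norm(Q[:,:2]-m,axis=1)<120]; r=cv2.minAreaRect(Q[:,:2].astype(np.float32)); print(n,len(Q),np.round(r[0],1),np.round(r[1],1),round(r[2],1),np.round(Q[:,:2].min(0),1),np.round(Q[:,:2].max(0),1),np.median(Q[:,2]))
b=np.zeros(d.shape,bool); b[30:130,225:335]=1
rc('short floor',b&(P[...,2]>0)&(P[...,2]<12)&(np.abs(P[...,0]-592)<36)&(P[...,1]>262)&(P[...,1]<335))
rc('tray rim',b&(P[...,2]>35)&(P[...,2]<46)&(P[...,1]>255))
b[:]=0; b[0:66,65:118]=1
rc('praline',b&(P[...,2]>6)&(P[...,2]<40))
rc('praline body',b&(P[...,2]>15)&(P[...,2]<40))
b[:]=0;b[150:,200:360]=1
rc('carton top',b&(P[...,2]>222)&(P[...,2]<240))
E
```

```text
short floor 5481 [594.9 300.3] [64.4 66.8] 89.3 [561.3 267.8] [628.  332.9] 5.9086839020191535
tray rim 1207 [595.7 301.2] [68.2 74.3] 89.2 [558.3 267.3] [633.1 335.7] 40.829641673194295
praline 1312 [436.7 348. ] [49.  24.9] 87.6 [424.  323.4] [449.2 372.2] 20.870958663800376
praline body 1157 [436.9 347.3] [48.9 24.3] 80.7 [424.  323.5] [449.2 371.1] 21.65569681086932
carton top 20831 [594.3 213.2] [64.4 85. ] 0.0 [562.1 170.8] [626.5 255.7] 229.6115933020102
```

```bash
python3 -m inch '[{"tx":0.2,"ty":-0.2,"tz":2,"ax":0,"ay":0,"az":0,"jaw":0},{"tx":0,"ty":0,"tz":2,"ax":0,"ay":0,"az":0,"jaw":0},{"tx":0,"ty":0,"tz":2,"ax":0,"ay":0,"az":0,"jaw":0},{"tx":0,"ty":0,"tz":1.5,"ax":0,"ay":0,"az":0,"jaw":0},{"tx":0,"ty":0,"tz":0.8,"ax":0,"ay":0,"az":0,"jaw":0},{"tx":0,"ty":0,"tz":0.3,"ax":0,"ay":0,"az":0,"jaw":0},{"tx":0,"ty":0,"tz":0,"ax":0,"ay":0,"az":0,"jaw":0},{"tx":0,"ty":0,"tz":0,"ax":0,"ay":0,"az":0,"jaw":0}]'
```

```text
t: 6.22
ee_pos: [595.0, 214.9, 104.1]
orientation: [-3.141, 0.008, -0.002]
ft_force: [-0.2, 0.9, -2.0]
width: 50.1
```

```bash
python3 -m inch '[{"tx":0,"ty":0,"tz":0.2,"ax":0,"ay":0,"az":0,"jaw":0},{"tx":0,"ty":0,"tz":0.2,"ax":0,"ay":0,"az":0,"jaw":0},{"tx":0,"ty":0,"tz":0.1,"ax":0,"ay":0,"az":0,"jaw":0},{"tx":0,"ty":0,"tz":0,"ax":0,"ay":0,"az":0,"jaw":0}]'
```

```text
t: 6.72
ee_pos: [594.7, 215.0, 99.6]
orientation: [-3.141, 0.008, -0.001]
ft_force: [-2.7, -0.2, 7.6]
width: 49.9
```

```bash
python3 -m inch '[{"tx":0,"ty":0,"tz":0,"ax":0,"ay":0,"az":0,"jaw":1},{"tx":0,"ty":0,"tz":0,"ax":0,"ay":0,"az":0,"jaw":1},{"tx":0,"ty":0,"tz":0,"ax":0,"ay":0,"az":0,"jaw":1},{"tx":0,"ty":0,"tz":0,"ax":0,"ay":0,"az":0,"jaw":1},{"tx":0,"ty":0,"tz":-2,"ax":0,"ay":0,"az":0,"jaw":1},{"tx":0,"ty":0,"tz":-4,"ax":0,"ay":0,"az":0,"jaw":1},{"tx":0,"ty":0,"tz":-4,"ax":0,"ay":0,"az":0,"jaw":1},{"tx":0,"ty":0,"tz":0,"ax":0,"ay":0,"az":0,"jaw":1}]'
python3 -c "
from h import *
s=state()
s=plan(461,4,150,14.2)
s=plan(461,4,64,14.2,n=3,start=s)"
```

```text
t: 7.72
ee_pos: [597.0, 215.6, 203.5]
orientation: [-3.139, 0.008, -0.012]
ft_force: [-0.2, -0.3, -1.1]
width: 87.7
t 7.72 tcp [597.  215.6 203.5] x [ 1.    -0.005  0.008] z [ 0.008  0.003 -1.   ] w 87.7 F [-0.2 -0.3 -1.1] q [0.33 0.45 1.63 0.   1.05 0.33]
[{"tx":-2.71,"ty":4.25,"tz":1.04,"ax":0,"ay":-0.1,"az":-2.9,"jaw":1},{"tx":-2.92,"ty":4.11,"tz":1.04,"ax":0,"ay":-0.1,"az":-2.9,"jaw":1},{"tx":-3.12,"ty":3.95,"tz":1.05,"ax":0,"ay":-0.1,"az":-2.9,"jaw":1},{"tx":-3.31,"ty":3.79,"tz":1.05,"ax":0,"ay":-0.1,"az":-2.9,"jaw":1},{"tx":-3.5,"ty":3.62,"tz":1.06,"ax":0,"ay":-0.1,"az":-2.9,"jaw":1}]
[{"tx":0,"ty":0,"tz":2.87,"ax":0,"ay":0,"az":0,"jaw":1},{"tx":0,"ty":0.01,"tz":2.87,"ax":0,"ay":0,"az":0,"jaw":1},{"tx":0.01,"ty":0,"tz":2.86,"ax":0,"ay":0,"az":0,"jaw":1}]
```

```bash
python3 -m inch '[{"tx":-2.7,"ty":4.25,"tz":1.04,"ax":0,"ay":-0.1,"az":-2.9,"jaw":1},{"tx":-2.92,"ty":4.11,"tz":1.04,"ax":0,"ay":-0.1,"az":-2.9,"jaw":1},{"tx":-3.12,"ty":3.95,"tz":1.05,"ax":0,"ay":-0.1,"az":-2.9,"jaw":1},{"tx":-3.31,"ty":3.79,"tz":1.05,"ax":0,"ay":-0.1,"az":-2.9,"jaw":1},{"tx":-3.5,"ty":3.62,"tz":1.06,"ax":0,"ay":0,"az":-2.9,"jaw":1},{"tx":0,"ty":0,"tz":1,"ax":0,"ay":0,"az":0,"jaw":1},{"tx":0,"ty":0,"tz":0,"ax":0,"ay":0,"az":0,"jaw":1}]'
python3 - <<'E'
from h import *
state(); im,d,c=snap('top','t4.png'); P=world(d,c)
im2,d2,c2=snap('wrist','w4.png')
k=(d>100)&(P[...,2]>128)&(P[...,2]<150);k[:,:180]=0;k[:,262:]=0;k[:160]=0;k[222:]=0
Q=P[k]
if len(Q)>10: print(cv2.minAreaRect(Q[:,:2].astype(np.float32)),np.median(Q[:,2]))
P=world(d2,c2); k=(d2>100)&(P[...,2]>99)&(P[...,2]<111)&(abs(P[...,0]-461)<45)&(abs(P[...,1]-4)<45); k[:,:190]=0;k[:,370:]=0
Q=P[k]; print('slender',len(Q),cv2.minAreaRect(Q[:,:2].astype(np.float32)) if len(Q)>10 else 0)
cv2.imwrite('pics/c4.png',np.hstack([cv2.resize(cv2.imread('pics/w4.png'),(400,300)),cv2.resize(cv2.imread('pics/t4.png')[150:290,140:340],(400,300))]))
E
```

```text
t: 8.6
ee_pos: [458.1, 3.0, 136.2]
orientation: [-3.117, -0.387, 0.012]
ft_force: [0.3, 0.3, 0.6]
width: 88.0
t 8.6 tcp [458.1   3.  136.2] x [ 0.97   0.245 -0.007] z [-0.008 -0.    -1.   ] w 88.0 F [0.3 0.3 0.6] q [-0.02  0.32  2.05 -0.    0.78 -0.27]
((592.0777587890625, 217.47625732421875), (49.70936584472656, 84.25006103515625), 0.6739192008972168) 139.8940442476623
slender 4475 ((461.7834777832031, 3.4655494689941406), (36.57365417480469, 44.3460693359375), 13.969809532165527)
```

View pics/c4.png

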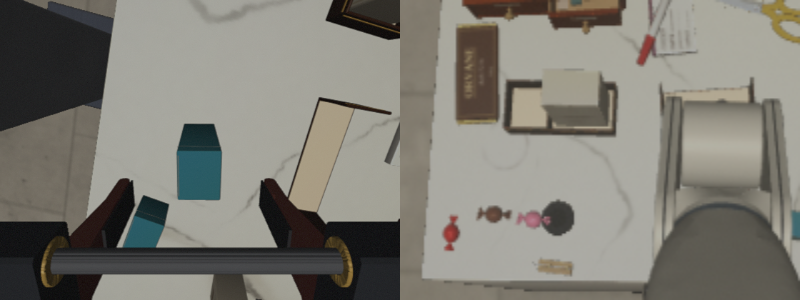

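The broad carton stands in the longer compartment with its top at 139.9 (139 expected). The slender one is between the fingers.

```bash
python3 -m inch '[{"tx":0.2,"ty":-0.1,"tz":2.4,"ax":0,"ay":0.4,"az":0,"jaw":1},{"tx":0,"ty":0,"tz":2.4,"ax":0,"ay":0,"az":0,"jaw":1},{"tx":0,"ty":0,"tz":2.4,"ax":0,"ay":0,"az":0,"jaw":1},{"tx":0,"ty":0,"tz":0,"ax":0,"ay":0,"az":0,"jaw":1},{"tx":0,"ty":0,"tz":0,"ax":0,"ay":0,"az":0,"jaw":0},{"tx":0,"ty":0,"tz":0,"ax":0,"ay":0,"az":0,"jaw":0},{"tx":0,"ty":0,"tz":0,"ax":0,"ay":0,"az":0,"jaw":0},{"tx":0,"ty":0,"tz":0,"ax":0,"ay":0,"az":0,"jaw":0},{"tx":0,"ty":0,"tz":0,"ax":0,"ay":0,"az":0,"jaw":0},{"tx":0,"ty":0,"tz":0,"ax":0,"ay":0,"az":0,"jaw":0}]'
python3 -c "
from h import *
o,R=state(); p=np.array(o['ee_pos'])
s=plan(p[0],p[1],210,14,n=4,jaw=0)
s=plan(594,300,240,0.2,jaw=0,speed=4.5,start=s)"
```

```text
t: 9.95
ee_pos: [459.7, 4.4, 64.6]
orientation: [-3.116, -0.389, -0.0]
ft_force: [-0.6, -0.2, 1.0]
width: 35.6
t 9.95 tcp [459.7   4.4  64.6] x [0.969 0.246 0.   ] z [-0.     0.001 -1.   ] w 35.6 F [-0.6 -0.2  1. ] q [-0.02  0.46  2.08  0.    0.6  -0.27]
[{"tx":0,"ty":0,"tz":-3.64,"ax":0,"ay":0,"az":0.1,"jaw":0},{"tx":0,"ty":0,"tz":-3.63,"ax":0,"ay":0,"az":0.1,"jaw":0},{"tx":0,"ty":-0.01,"tz":-3.64,"ax":0,"ay":0,"az":0.1,"jaw":0},{"tx":0,"ty":-0.01,"tz":-3.63,"ax":0,"ay":0,"az":0.1,"jaw":0}]
[{"tx":2.51,"ty":-3.19,"tz":-0.37,"ax":0,"ay":0,"az":1.7,"jaw":0},{"tx":2.42,"ty":-3.26,"tz":-0.37,"ax":0,"ay":0,"az":1.7,"jaw":0},{"tx":2.32,"ty":-3.33,"tz":-0.37,"ax":0,"ay":0,"az":1.7,"jaw":0},{"tx":2.22,"ty":-3.4,"tz":-0.37,"ax":0,"ay":0,"az":1.7,"jaw":0},{"tx":2.12,"ty":-3.46,"tz":-0.37,"ax":0,"ay":0,"az":1.7,"jaw":0},{"tx":2.02,"ty":-3.52,"tz":-0.37,"ax":0,"ay":0,"az":1.7,"jaw":0},{"tx":1.91,"ty":-3.58,"tz":-0.38,"ax":0,"ay":0,"az":1.7,"jaw":0},{"tx":1.8,"ty":-3.63,"tz":-0.37,"ax":0,"ay":0,"az":1.7,"jaw":0}]
```

```bash
python3 -m inch '[{"tx":0,"ty":0,"tz":-3.64,"ax":0,"ay":0,"az":0,"jaw":0},{"tx":0,"ty":0,"tz":-3.64,"ax":0,"ay":0,"az":0,"jaw":0},{"tx":0,"ty":0,"tz":-3.64,"ax":0,"ay":0,"az":0,"jaw":0},{"tx":0,"ty":0,"tz":-3.64,"ax":0,"ay":0,"az":0,"jaw":0},{"tx":2.51,"ty":-3.19,"tz":-0.37,"ax":0,"ay":0,"az":1.7,"jaw":0},{"tx":2.42,"ty":-3.26,"tz":-0.37,"ax":0,"ay":0,"az":1.7,"jaw":0},{"tx":2.32,"ty":-3.33,"tz":-0.37,"ax":0,"ay":0,"az":1.7,"jaw":0},{"tx":2.22,"ty":-3.4,"tz":-0.37,"ax":0,"ay":0,"az":1.7,"jaw":0}]'
python3 -m inch '[{"tx":2.12,"ty":-3.46,"tz":-0.37,"ax":0,"ay":0,"az":1.7,"jaw":0},{"tx":2.02,"ty":-3.52,"tz":-0.37,"ax":0,"ay":0,"az":1.7,"jaw":0},{"tx":1.91,"ty":-3.58,"tz":-0.38,"ax":0,"ay":0,"az":1.7,"jaw":0},{"tx":1.8,"ty":-3.63,"tz":-0.37,"ax":0,"ay":0,"az":1.8,"jaw":0},{"tx":0,"ty":0,"tz":0,"ax":0,"ay":0,"az":0,"jaw":0},{"tx":0,"ty":0,"tz":0,"ax":0,"ay":0,"az":0,"jaw":0}]'
python3 -c "
from h import *
state()
s=plan(594,302,72,0.2,jaw=0,n=8)"
```

```text
t: 10.95
ee_pos: [525.8, 153.7, 224.9]
orientation: [-3.134, -0.202, 0.001]
ft_force: [0.1, -0.5, -1.6]
width: 35.7
t: 11.7
ee_pos: [591.1, 300.0, 239.2]
orientation: [3.141, 0.015, -0.003]
ft_force: [0.2, -0.3, -1.8]
width: 35.6
t 11.7 tcp [591.1 300.  239.2] x [ 1.     0.01  -0.002] z [-0.002 -0.    -1.   ] w 35.6 F [ 0.2 -0.3 -1.8] q [0.45 0.46 1.53 0.   1.16 0.44]
[{"tx":0.04,"ty":-0.02,"tz":2.09,"ax":0,"ay":0,"az":0,"jaw":0},{"tx":0.04,"ty":-0.03,"tz":2.09,"ax":0,"ay":0,"az":0,"jaw":0},{"tx":0.04,"ty":-0.02,"tz":2.09,"ax":0,"ay":0,"az":0,"jaw":0},{"tx":0.04,"ty":-0.03,"tz":2.09,"ax":0,"ay":0,"az":0,"jaw":0},{"tx":0.04,"ty":-0.02,"tz":2.09,"ax":0,"ay":0,"az":0,"jaw":0},{"tx":0.04,"ty":-0.03,"tz":2.09,"ax":0,"ay":0,"az":0,"jaw":0},{"tx":0.04,"ty":-0.02,"tz":2.09,"ax":0,"ay":0,"az":0,"jaw":0},{"tx":0.04,"ty":-0.03,"tz":2.09,"ax":0,"ay":0,"az":0,"jaw":0}]
```

```bash
python3 -m inch '[{"tx":0.1,"ty":-0.1,"tz":2.5,"ax":0,"ay":0,"az":0,"jaw":0},{"tx":0.1,"ty":-0.1,"tz":4,"ax":0,"ay":0,"az":0,"jaw":0},{"tx":0.1,"ty":0,"tz":4,"ax":0,"ay":0,"az":0,"jaw":0},{"tx":0,"ty":0,"tz":3,"ax":0,"ay":0,"az":0,"jaw":0},{"tx":0,"ty":0,"tz":2,"ax":0,"ay":0,"az":0,"jaw":0},{"tx":0,"ty":0,"tz":1,"ax":0,"ay":0,"az":0,"jaw":0},{"tx":0,"ty":0,"tz":0,"ax":0,"ay":0,"az":0,"jaw":0},{"tx":0,"ty":0,"tz":0,"ax":0,"ay":0,"az":0,"jaw":0}]'
```

```text
t: 12.7
ee_pos: [595.7, 303.2, 76.3]
orientation: [-3.14, -0.014, -0.002]
ft_force: [-0.4, 0.8, -0.9]
width: 35.7
```

```bash
python3 -m inch '[{"tx":-0.1,"ty":0,"tz":0.4,"ax":0,"ay":0,"az":0,"jaw":0},{"tx":0,"ty":0,"tz":0.2,"ax":0,"ay":0,"az":0,"jaw":0},{"tx":0,"ty":0,"tz":0.2,"ax":0,"ay":0,"az":0,"jaw":0},{"tx":0,"ty":0,"tz":0,"ax":0,"ay":0,"az":0,"jaw":0}]'
```

```text
t: 13.2
ee_pos: [594.1, 303.1, 68.5]
orientation: [-3.14, -0.014, -0.0]
ft_force: [-3.3, -1.8, 9.5]
width: 35.7
```

```bash
python3 -m inch '[{"tx":0,"ty":0,"tz":0,"ax":0,"ay":0,"az":0,"jaw":1},{"tx":0,"ty":0,"tz":0,"ax":0,"ay":0,"az":0,"jaw":1},{"tx":0,"ty":0,"tz":0,"ax":0,"ay":0,"az":0,"jaw":1},{"tx":0,"ty":0,"tz":0,"ax":0,"ay":0,"az":0,"jaw":1},{"tx":0,"ty":0,"tz":-2,"ax":0,"ay":0,"az":0,"jaw":1},{"tx":0,"ty":0,"tz":-4,"ax":0,"ay":0,"az":0,"jaw":1},{"tx":0,"ty":0,"tz":-4,"ax":0,"ay":0,"az":0,"jaw":1},{"tx":0,"ty":0,"tz":-3.5,"ax":0,"ay":0,"az":0,"jaw":1},{"tx":0,"ty":0,"tz":0,"ax":0,"ay":0,"az":0,"jaw":1}]'
python3 -c "
from h import *
s=state()
s=plan(424,-110,140,-7.4)"
```

```text
t: 14.32
ee_pos: [596.0, 303.8, 207.0]
orientation: [-3.137, -0.014, -0.01]
ft_force: [0.4, 0.1, -0.4]
width: 88.3
t 14.32 tcp [596.  303.8 207. ] x [1.    0.009 0.007] z [ 0.007  0.004 -1.   ] w 88.3 F [ 0.4  0.1 -0.4] q [0.45 0.5  1.54 0.   1.09 0.44]
[{"tx":-1.96,"ty":4.58,"tz":0.71,"ax":0,"ay":0,"az":0.9,"jaw":1},{"tx":-1.89,"ty":4.61,"tz":0.71,"ax":0,"ay":0,"az":0.9,"jaw":1},{"tx":-1.81,"ty":4.64,"tz":0.71,"ax":0,"ay":0,"az":0.9,"jaw":1},{"tx":-1.74,"ty":4.67,"tz":0.71,"ax":0,"ay":0,"az":0.9,"jaw":1},{"tx":-1.66,"ty":4.7,"tz":0.71,"ax":0,"ay":0,"az":0.9,"jaw":1},{"tx":-1.59,"ty":4.72,"tz":0.71,"ax":0,"ay":0,"az":0.9,"jaw":1},{"tx":-1.52,"ty":4.75,"tz":0.71,"ax":0,"ay":0,"az":0.9,"jaw":1},{"tx":-1.44,"ty":4.77,"tz":0.72,"ax":0,"ay":0,"az":0.9,"jaw":1},{"tx":-1.37,"ty":4.8,"tz":0.71,"ax":0,"ay":0,"az":0.9,"jaw":1}]
```

```bash
python3 -m inch '[{"tx":-1.96,"ty":4.58,"tz":0.5,"ax":0,"ay":0,"az":0.9,"jaw":1},{"tx":-1.89,"ty":4.61,"tz":0.5,"ax":0,"ay":0,"az":0.9,"jaw":1},{"tx":-1.81,"ty":4.64,"tz":0.7,"ax":0,"ay":0,"az":0.9,"jaw":1},{"tx":-1.74,"ty":4.67,"tz":0.7,"ax":0,"ay":0,"az":0.9,"jaw":1},{"tx":-1.66,"ty":4.7,"tz":0.8,"ax":0,"ay":0,"az":0.9,"jaw":1},{"tx":-1.59,"ty":4.72,"tz":0.8,"ax":0,"ay":0,"az":0.9,"jaw":1},{"tx":-1.52,"ty":4.75,"tz":0.8,"ax":0,"ay":0,"az":0.9,"jaw":1},{"tx":-1.44,"ty":4.77,"tz":0.8,"ax":0,"ay":0,"az":0.9,"jaw":1},{"tx":-1.37,"ty":4.8,"tz":0.8,"ax":0,"ay":0,"az":0.9,"jaw":1},{"tx":0,"ty":0,"tz":2,"ax":0,"ay":0,"az":0,"jaw":1},{"tx":0,"ty":0,"tz":0,"ax":0,"ay":0,"az":0,"jaw":1},{"tx":0,"ty":0,"tz":0,"ax":0,"ay":0,"az":0,"jaw":1}]'
python3 - <<'E'
from h import *
state()
im2,d2,c2=snap('wrist','w5.png'); P=world(d2,c2); k=(d2>100)&(P[...,2]>45)&(P[...,2]<56)&(abs(P[...,0]-424)<40)&(abs(P[...,1]+110)<40); k[:,:190]=0;k[:,370:]=0
Q=P[k]; print('low',len(Q),cv2.minAreaRect(Q[:,:2].astype(np.float32)) if len(Q)>10 else 0)
im,d,c=snap('top','t5.png'); P=world(d,c)
for n,ul,z0,z1 in(('broad',218,130,146),('slender',0,100,115)):
    k=(d>100)&(P[...,2]>z0)&(P[...,2]<z1);k[:,:180]=0;k[:,262:]=0;k[:160]=0;k[222:]=0
    Q=P[k]; print(n,len(Q),cv2.minAreaRect(Q[:,:2].astype(np.float32)) if len(Q)>10 else 0,np.median(Q[:,2]))
plan(424.5,-110,14,-7.4,n=6)
E
```

```text
t: 15.82
ee_pos: [421.6, -110.9, 117.9]
orientation: [-3.134, 0.207, 0.001]
ft_force: [0.1, -0.2, -0.4]
width: 87.8
t 15.82 tcp [ 421.6 -110.9  117.9] x [ 0.991 -0.131 -0.001] z [-0.     0.001 -1.   ] w 87.8 F [ 0.1 -0.2 -0.4] q [-0.29  0.32  2.11  0.    0.71 -0.15]
low 3747 ((424.4654235839844, -110.3915023803711), (49.9229850769043, 36.50577163696289), 82.87098693847656)
broad 498 ((592.6739501953125, 217.37586975097656), (84.2935791015625, 50.91615676879883), 89.87708282470703) 139.90800084197124
slender 223 ((586.2147827148438, 249.73121643066406), (151.1197967529297, 38.01298904418945), 84.142578125) 109.20996114706013
[{"tx":0.04,"ty":-0.02,"tz":1.74,"ax":0,"ay":0,"az":0,"jaw":1},{"tx":0.04,"ty":-0.02,"tz":1.74,"ax":0,"ay":0,"az":0,"jaw":1},{"tx":0.04,"ty":-0.01,"tz":1.73,"ax":0,"ay":0,"az":0,"jaw":1},{"tx":0.04,"ty":-0.02,"tz":1.74,"ax":0,"ay":0,"az":0,"jaw":1},{"tx":0.03,"ty":-0.01,"tz":1.73,"ax":0,"ay":0,"az":0,"jaw":1},{"tx":0.04,"ty":-0.02,"tz":1.74,"ax":0,"ay":0,"az":0,"jaw":1}]
```

```bash
python3 -m inch '[{"tx":0.1,"ty":-0.05,"tz":2,"ax":0,"ay":0,"az":0,"jaw":1},{"tx":0.05,"ty":-0.05,"tz":3,"ax":0,"ay":0,"az":0,"jaw":1},{"tx":0,"ty":0,"tz":3,"ax":0,"ay":0,"az":0,"jaw":1},{"tx":0,"ty":0,"tz":1.8,"ax":0,"ay":0,"az":0,"jaw":1},{"tx":0,"ty":0,"tz":0.4,"ax":0,"ay":0,"az":0,"jaw":1},{"tx":0,"ty":0,"tz":0,"ax":0,"ay":0,"az":0,"jaw":1},{"tx":0,"ty":0,"tz":0,"ax":0,"ay":0,"az":0,"jaw":0},{"tx":0,"ty":0,"tz":0,"ax":0,"ay":0,"az":0,"jaw":0},{"tx":0,"ty":0,"tz":0,"ax":0,"ay":0,"az":0,"jaw":0},{"tx":0,"ty":0,"tz":0,"ax":0,"ay":0,"az":0,"jaw":0},{"tx":0,"ty":0,"tz":0,"ax":0,"ay":0,"az":0,"jaw":0},{"tx":0,"ty":0,"tz":0,"ax":0,"ay":0,"az":0,"jaw":0}]'
python3 -c "
from h import *
o,R=state(); p=np.array(o['ee_pos'])
s=plan(p[0],p[1],114,-7.4,n=3,jaw=0)
s=plan(608,-17.5,135,3.9,jaw=0,speed=4,start=s)"
```

```text
t: 17.42
ee_pos: [423.1, -110.3, 15.7]
orientation: [-3.134, 0.208, 0.0]
ft_force: [-0.0, -0.3, 1.2]
width: 35.9
t 17.43 tcp [ 423.1 -110.3   15.7] x [ 0.991 -0.132 -0.   ] z [-0.     0.001 -1.   ] w 35.9 F [-0.  -0.3  1.2] q [-0.28  0.54  2.14  0.    0.46 -0.15]
[{"tx":0,"ty":0,"tz":-3.28,"ax":0,"ay":0,"az":-0.1,"jaw":0},{"tx":0,"ty":-0.01,"tz":-3.28,"ax":0,"ay":0,"az":-0.1,"jaw":0},{"tx":0,"ty":0,"tz":-3.27,"ax":0,"ay":0,"az":-0.1,"jaw":0}]
[{"tx":2.86,"ty":-1.93,"tz":-0.35,"ax":0,"ay":0,"az":-1.9,"jaw":0},{"tx":2.92,"ty":-1.83,"tz":-0.35,"ax":0,"ay":0,"az":-1.9,"jaw":0},{"tx":2.98,"ty":-1.73,"tz":-0.35,"ax":0,"ay":0,"az":-1.9,"jaw":0},{"tx":3.04,"ty":-1.63,"tz":-0.35,"ax":0,"ay":0,"az":-1.9,"jaw":0},{"tx":3.09,"ty":-1.53,"tz":-0.35,"ax":0,"ay":0,"az":-1.9,"jaw":0},{"tx":3.14,"ty":-1.43,"tz":-0.34,"ax":0,"ay":0,"az":-1.9,"jaw":0}]
```

```bash
python3 -m inch '[{"tx":0,"ty":0,"tz":-3.28,"ax":0,"ay":0,"az":-0.1,"jaw":0},{"tx":0,"ty":0,"tz":-3.28,"ax":0,"ay":0,"az":-0.1,"jaw":0},{"tx":0,"ty":0,"tz":-3.27,"ax":0,"ay":0,"az":-0.1,"jaw":0},{"tx":2.86,"ty":-1.93,"tz":-0.35,"ax":0,"ay":0,"az":-1.9,"jaw":0},{"tx":2.92,"ty":-1.83,"tz":-0.35,"ax":0,"ay":0,"az":-1.9,"jaw":0},{"tx":2.98,"ty":-1.73,"tz":-0.35,"ax":0,"ay":0,"az":-1.9,"jaw":0},{"tx":3.04,"ty":-1.63,"tz":-0.35,"ax":0,"ay":0,"az":-1.9,"jaw":0},{"tx":3.09,"ty":-1.53,"tz":-0.35,"ax":0,"ay":0,"az":-1.9,"jaw":0},{"tx":3.14,"ty":-1.43,"tz":-0.34,"ax":0,"ay":0,"az":-1.9,"jaw":0},{"tx":0,"ty":0,"tz":0,"ax":0,"ay":0,"az":0,"jaw":0},{"tx":0,"ty":0,"tz":0,"ax":0,"ay":0,"az":0,"jaw":0},{"tx":0,"ty":0,"tz":0,"ax":0,"ay":0,"az":0,"jaw":0}]'
python3 - <<'E'
from h import *
state()
im,d,c=snap('wrist','w6.png'); P=world(d,c); s=im.astype(int)[...,0]-im[...,2]
def rc(n,k):
    Q=P[k&(d>100)]
    if len(Q)<10: print(n,len(Q));return
    r=cv2.minAreaRect(Q[:,:2].astype(np.float32)); print(n,len(Q),np.round(r[0],1),np.round(r[1],1),round(r[2],1),np.round(np.median(Q,0),1))
rc('+y wall',(P[...,2]>52)&(P[...,2]<64)&(abs(P[...,0]-605)<45)&(abs(P[...,1]-90)<15))
b=(P[...,2]>-3)&(P[...,2]<12)&(abs(P[...,0]-605)<45)&(s>24)
rc('floor',b&(abs(P[...,1]-60)<25))
plan(609,-17.5,30,3.9,jaw=0,n=5)
E
```

```text
t: 18.92
ee_pos: [606.7, -17.9, 134.5]
orientation: [-3.138, -0.112, 0.003]
ft_force: [-0.2, -0.1, -1.2]
width: 35.9
t 18.93 tcp [606.7 -17.9 134.5] x [ 0.997  0.071 -0.002] z [-0.002  0.001 -1.   ] w 35.9 F [-0.2 -0.1 -1.2] q [-0.05  0.51  1.73  0.    0.91 -0.12]
+y wall 490 [602.9  87.9] [43.4  3.2] 4.0 [602.7  87.7  60.8]
floor 1806 [605.3  58.9] [40.2 49.8] 4.2 [614.1  51.1   4.8]
[{"tx":0.04,"ty":0,"tz":2.09,"ax":0,"ay":0,"az":0,"jaw":0},{"tx":0.05,"ty":0,"tz":2.09,"ax":0,"ay":0,"az":0,"jaw":0},{"tx":0.04,"ty":-0.01,"tz":2.1,"ax":0,"ay":0,"az":0,"jaw":0},{"tx":0.05,"ty":0,"tz":2.09,"ax":0,"ay":0,"az":0,"jaw":0},{"tx":0.04,"ty":-0.01,"tz":2.1,"ax":0,"ay":0,"az":0,"jaw":0}]
```

View pics/w6.png

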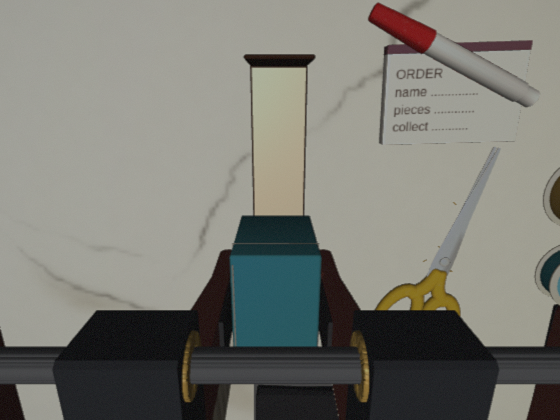

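The low carton hangs in line with the base floor (278,150), with its +y wall at (280,60). The base pose is confirmed at (606.5, 17), 4°.

```bash
python3 -m inch '[{"tx":0.1,"ty":0,"tz":2,"ax":0,"ay":0,"az":0,"jaw":0},{"tx":0.1,"ty":0,"tz":3,"ax":0,"ay":0,"az":0,"jaw":0},{"tx":0,"ty":0,"tz":3,"ax":0,"ay":0,"az":0,"jaw":0},{"tx":0,"ty":0,"tz":2,"ax":0,"ay":0,"az":0,"jaw":0},{"tx":0,"ty":0,"tz":0.9,"ax":0,"ay":0,"az":0,"jaw":0},{"tx":0,"ty":0,"tz":0.3,"ax":0,"ay":0,"az":0,"jaw":0},{"tx":0,"ty":0,"tz":0,"ax":0,"ay":0,"az":0,"jaw":0},{"tx":0,"ty":0,"tz":0,"ax":0,"ay":0,"az":0,"jaw":0}]'
```

```text
t: 19.98
ee_pos: [610.7, -17.3, 23.8]
orientation: [-3.139, -0.113, -0.002]
ft_force: [-0.3, -0.1, -2.0]
width: 35.7
```

```bash
python3 -m inch '[{"tx":-0.15,"ty":0,"tz":0.2,"ax":0,"ay":0,"az":0,"jaw":0},{"tx":0,"ty":0,"tz":0.2,"ax":0,"ay":0,"az":0,"jaw":0},{"tx":0,"ty":0,"tz":0.15,"ax":0,"ay":0,"az":0,"jaw":0},{"tx":0,"ty":0,"tz":0,"ax":0,"ay":0,"az":0,"jaw":0}]'
```

```text
t: 20.48
ee_pos: [608.5, -17.4, 18.7]
orientation: [-3.138, -0.113, 0.0]
ft_force: [-4.4, 0.1, 11.4]
width: 36.1
```

```bash
python3 -m inch '[{"tx":0,"ty":0,"tz":0,"ax":0,"ay":0,"az":0,"jaw":1},{"tx":0,"ty":0,"tz":0,"ax":0,"ay":0,"az":0,"jaw":1},{"tx":0,"ty":0,"tz":0,"ax":0,"ay":0,"az":0,"jaw":1},{"tx":0,"ty":0,"tz":0,"ax":0,"ay":0,"az":0,"jaw":1},{"tx":0,"ty":0,"tz":-2,"ax":0,"ay":0,"az":0,"jaw":1},{"tx":0,"ty":0,"tz":-4.5,"ax":0,"ay":0,"az":0,"jaw":1},{"tx":0,"ty":0,"tz":-4.5,"ax":0,"ay":0,"az":0,"jaw":1},{"tx":0,"ty":0,"tz":-4.5,"ax":0,"ay":0,"az":0,"jaw":1},{"tx":0,"ty":0,"tz":0,"ax":0,"ay":0,"az":0,"jaw":1}]'
python3 -c "
from h import *
s=state()
s=plan(435,310,170,0)"
```

```text
t: 21.6
ee_pos: [611.3, -17.7, 177.8]
orientation: [-3.139, -0.113, -0.014]
ft_force: [0.4, 0.4, -0.4]
width: 88.1
t 21.6 tcp [611.3 -17.7 177.8] x [0.997 0.072 0.009] z [ 0.009  0.001 -1.   ] w 88.1 F [ 0.4  0.4 -0.4] q [-0.05  0.45  1.7   0.    0.98 -0.12]
[{"tx":-2.18,"ty":-4.85,"tz":0.09,"ax":0,"ay":-0.1,"az":0.6,"jaw":1},{"tx":-2.23,"ty":-4.83,"tz":0.1,"ax":0,"ay":-0.1,"az":0.6,"jaw":1},{"tx":-2.28,"ty":-4.8,"tz":0.1,"ax":0,"ay":-0.1,"az":0.6,"jaw":1},{"tx":-2.32,"ty":-4.78,"tz":0.1,"ax":0,"ay":-0.1,"az":0.6,"jaw":1},{"tx":-2.38,"ty":-4.75,"tz":0.11,"ax":0,"ay":-0.1,"az":0.6,"jaw":1},{"tx":-2.42,"ty":-4.73,"tz":0.12,"ax":0,"ay":-0.1,"az":0.6,"jaw":1},{"tx":-2.47,"ty":-4.71,"tz":0.11,"ax":0,"ay":-0.1,"az":0.6,"jaw":1}]
```

```bash
python3 -m inch '[{"tx":-2.18,"ty":-4.85,"tz":0,"ax":0,"ay":-0.1,"az":0.6,"jaw":1},{"tx":-2.23,"ty":-4.83,"tz":0,"ax":0,"ay":-0.1,"az":0.6,"jaw":1},{"tx":-2.28,"ty":-4.8,"tz":0,"ax":0,"ay":-0.1,"az":0.6,"jaw":1},{"tx":-2.32,"ty":-4.78,"tz":0,"ax":0,"ay":-0.1,"az":0.6,"jaw":1},{"tx":-2.38,"ty":-4.75,"tz":0.1,"ax":0,"ay":-0.1,"az":0.6,"jaw":1},{"tx":-2.42,"ty":-4.73,"tz":0.1,"ax":0,"ay":0,"az":0.6,"jaw":1},{"tx":-2.47,"ty":-4.71,"tz":0.1,"ax":0,"ay":0,"az":0.6,"jaw":1},{"tx":0,"ty":0,"tz":0,"ax":0,"ay":0,"az":0,"jaw":1},{"tx":0,"ty":0,"tz":0,"ax":0,"ay":0,"az":0,"jaw":1}]'
python3 - <<'E'
from h import *
state()
im,d,c=snap('wrist','w7.png'); P=world(d,c)
k=(d>100)&(P[...,2]>7)&(P[...,2]<35)&(abs(P[...,0]-435)<30)&(abs(P[...,1]-348)<33)
Q=P[k]; r=cv2.minAreaRect(Q[:,:2].astype(np.float32)); print(len(Q),r,np.median(Q,0), im[k].mean(0))
Q=P[k&(P[...,2]>17)]; print(Q[:,:2].min(0),Q[:,:2].max(0))
v,u=np.where(k); print(u.min(),u.max(),v.min(),v.max())
im,d,c=snap('top','t7.png'); cv2.imwrite('pics/t7c.png',cv2.resize(im[180:215,265:325,::-1],None,fx=8,fy=8))
E
```

```text
t: 22.72
ee_pos: [431.9, 309.7, 170.4]
orientation: [3.141, -0.001, -0.015]
ft_force: [0.7, 0.3, -0.4]
width: 87.6
t 22.73 tcp [431.9 309.7 170.4] x [ 1.    -0.    -0.009] z [-0.009 -0.    -1.   ] w 87.6 F [ 0.7  0.3 -0.4] q [0.6  0.36 1.87 0.01 0.92 0.59]
1025 ((436.4880676269531, 348.5892333984375), (49.86072540283203, 23.819446563720703), 88.92782592773438) [436.76838603 350.02608719  21.44613081] [88.92878049 60.73658537 48.22341463]
[424.57006259 323.77742501] [448.22162368 373.67825062]
267 294 119 178
```

View pics/w7.png

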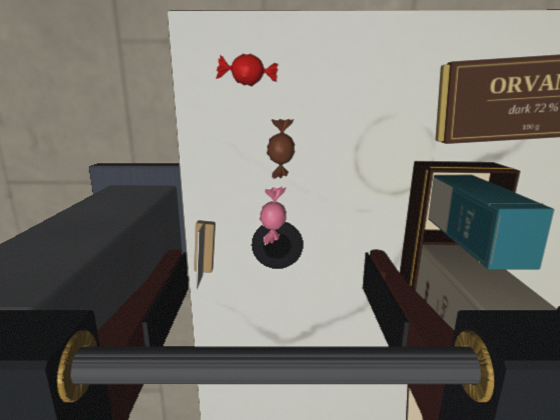

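View pics/t7c.png

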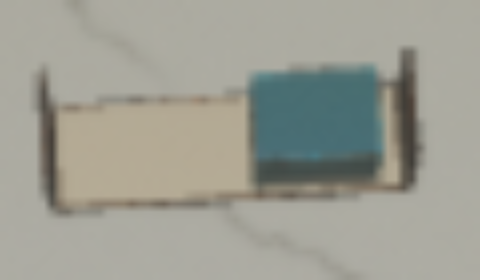

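The wrist view shows the brown praline at (281,150), tails along y, between red (247,69) and pink (273,215). The top crop shows the low carton standing in the base's −y half. Descending on the brown one.

```bash
python3 -c "
from h import *
s=plan(435.3,348.5,60,-1,n=4)
s=plan(435.3,348.5,5,-1,n=3,start=s)"
```

```text
[{"tx":0.09,"ty":-0.99,"tz":2.76,"ax":0,"ay":0.1,"az":0.2,"jaw":1},{"tx":0.08,"ty":-0.98,"tz":2.76,"ax":0,"ay":0.1,"az":0.2,"jaw":1},{"tx":0.08,"ty":-0.99,"tz":2.76,"ax":0,"ay":0.1,"az":0.2,"jaw":1},{"tx":0.06,"ty":-0.98,"tz":2.77,"ax":0,"ay":0.1,"az":0.2,"jaw":1}]
[{"tx":0,"ty":0,"tz":1.83,"ax":0,"ay":0,"az":0,"jaw":1},{"tx":0.01,"ty":0,"tz":1.83,"ax":0,"ay":0,"az":0,"jaw":1},{"tx":0,"ty":0,"tz":1.84,"ax":0,"ay":0,"az":0,"jaw":1}]
```

```bash
python3 -m inch '[{"tx":0.09,"ty":-0.99,"tz":2.76,"ax":0,"ay":0.1,"az":0.2,"jaw":1},{"tx":0.08,"ty":-0.98,"tz":2.76,"ax":0,"ay":0.1,"az":0.2,"jaw":1},{"tx":0.08,"ty":-0.99,"tz":2.76,"ax":0,"ay":0.1,"az":0.2,"jaw":1},{"tx":0.06,"ty":-0.98,"tz":2.77,"ax":0,"ay":0.1,"az":0.2,"jaw":1},{"tx":0,"ty":0,"tz":2,"ax":0,"ay":0,"az":0,"jaw":1},{"tx":0,"ty":0,"tz":1.5,"ax":0,"ay":0,"az":0,"jaw":1},{"tx":0,"ty":0,"tz":1,"ax":0,"ay":0,"az":0,"jaw":1},{"tx":0,"ty":0,"tz":0.4,"ax":0,"ay":0,"az":0,"jaw":1},{"tx":0,"ty":0,"tz":0,"ax":0,"ay":0,"az":0,"jaw":1},{"tx":0,"ty":0,"tz":0,"ax":0,"ay":0,"az":0,"jaw":1}]'
```

```text
t: 24.08
ee_pos: [435.2, 349.9, 11.7]
orientation: [-3.14, 0.024, 0.002]
ft_force: [-0.0, 0.1, -0.3]
width: 88.0
```

```bash
python3 -m inch '[{"tx":0,"ty":0.1,"tz":0.5,"ax":0,"ay":0,"az":0,"jaw":1},{"tx":0,"ty":0,"tz":0.25,"ax":0,"ay":0,"az":0,"jaw":1},{"tx":0,"ty":0,"tz":0,"ax":0,"ay":0,"az":0,"jaw":0},{"tx":0,"ty":0,"tz":0,"ax":0,"ay":0,"az":0,"jaw":0},{"tx":0,"ty":0,"tz":0,"ax":0,"ay":0,"az":0,"jaw":0},{"tx":0,"ty":0,"tz":0,"ax":0,"ay":0,"az":0,"jaw":0},{"tx":0,"ty":0,"tz":0,"ax":0,"ay":0,"az":0,"jaw":0},{"tx":0,"ty":0,"tz":0,"ax":0,"ay":0,"az":0,"jaw":0},{"tx":0,"ty":0,"tz":0,"ax":0,"ay":0,"az":0,"jaw":0}]'
python3 -c "
from h import *
o,R=state(); p=np.array(o['ee_pos'])
s=plan(p[0],p[1],170,-1,n=4,jaw=0)
s=plan(480,150,170,4,jaw=0,speed=5,start=s)
s=plan(604,51.5,130,4,jaw=0,speed=4.5,start=s)"
```

```text
t: 25.2
ee_pos: [434.8, 348.7, 3.6]
orientation: [-3.141, 0.024, 0.003]
ft_force: [-0.3, 0.5, -0.0]
width: 21.8
t 25.2 tcp [434.8 348.7   3.6] x [ 1.    -0.015 -0.002] z [-0.002  0.001 -1.   ] w 21.8 F [-0.3  0.5 -0. ] q [0.65 0.66 1.88 0.   0.6  0.67]
[{"tx":-0.01,"ty":0,"tz":-4.16,"ax":0,"ay":0,"az":0,"jaw":0},{"tx":-0.01,"ty":0,"tz":-4.16,"ax":0,"ay":0,"az":0,"jaw":0},{"tx":-0.01,"ty":0,"tz":-4.16,"ax":0,"ay":0,"az":0,"jaw":0},{"tx":0,"ty":-0.01,"tz":-4.16,"ax":0,"ay":0,"az":0,"jaw":0}]
[{"tx":0.96,"ty":3.96,"tz":0,"ax":0,"ay":0,"az":-1,"jaw":0},{"tx":0.9,"ty":3.97,"tz":0,"ax":0,"ay":0,"az":-1,"jaw":0},{"tx":0.83,"ty":3.99,"tz":-0.01,"ax":0,"ay":0,"az":-1,"jaw":0},{"tx":0.75,"ty":4.01,"tz":0,"ax":0,"ay":0,"az":-1,"jaw":0},{"tx":0.69,"ty":4.02,"tz":-0.01,"ax":0,"ay":0,"az":-1,"jaw":0}]
[{"tx":2.92,"ty":2.68,"tz":0.99,"ax":0,"ay":0,"az":0,"jaw":0},{"tx":2.92,"ty":2.68,"tz":0.99,"ax":0,"ay":0,"az":0,"jaw":0},{"tx":2.91,"ty":2.68,"tz":1,"ax":0,"ay":0,"az":0,"jaw":0},{"tx":2.92,"ty":2.67,"tz":0.99,"ax":0,"ay":0,"az":0,"jaw":0}]
```

```bash
python3 -m inch '[{"tx":0,"ty":0,"tz":-4.16,"ax":0,"ay":0,"az":0,"jaw":0},{"tx":0,"ty":0,"tz":-4.16,"ax":0,"ay":0,"az":0,"jaw":0},{"tx":0,"ty":0,"tz":-4.16,"ax":0,"ay":0,"az":0,"jaw":0},{"tx":0,"ty":0,"tz":-4.16,"ax":0,"ay":0,"az":0,"jaw":0},{"tx":0.96,"ty":3.96,"tz":0,"ax":0,"ay":0,"az":-1,"jaw":0},{"tx":0.9,"ty":3.97,"tz":0,"ax":0,"ay":0,"az":-1,"jaw":0},{"tx":0.83,"ty":3.99,"tz":0,"ax":0,"ay":0,"az":-1,"jaw":0},{"tx":0.75,"ty":4.01,"tz":0,"ax":0,"ay":0,"az":-1,"jaw":0},{"tx":0.69,"ty":4.02,"tz":0,"ax":0,"ay":0,"az":-1,"jaw":0}]'
python3 -m inch '[{"tx":2.92,"ty":2.68,"tz":1,"ax":0,"ay":0,"az":0,"jaw":0},{"tx":2.92,"ty":2.68,"tz":1,"ax":0,"ay":0,"az":0,"jaw":0},{"tx":2.92,"ty":2.68,"tz":1,"ax":0,"ay":0,"az":0,"jaw":0},{"tx":2.92,"ty":2.68,"tz":1,"ax":0,"ay":0,"az":0,"jaw":0},{"tx":0,"ty":0,"tz":0,"ax":0,"ay":0,"az":0,"jaw":0},{"tx":0,"ty":0,"tz":0,"ax":0,"ay":0,"az":0,"jaw":0},{"tx":0,"ty":0,"tz":0,"ax":0,"ay":0,"az":0,"jaw":0}]'
python3 -c "
from h import *
o,R=state()
s=plan(604,52,12,4,n=7,jaw=0)"
```

```text
t: 26.32
ee_pos: [480.4, 148.5, 169.9]
orientation: [-3.139, -0.114, 0.003]
ft_force: [0.7, -0.3, -0.1]
width: 21.4
t: 27.2
ee_pos: [603.6, 52.1, 129.8]
orientation: [-3.139, -0.114, 0.003]
ft_force: [0.1, -1.4, -0.4]
width: 21.8
t 27.2 tcp [603.6  52.1 129.8] x [ 0.997  0.073 -0.002] z [-0.002  0.001 -1.   ] w 21.8 F [ 0.1 -1.4 -0.4] q [ 0.07  0.51  1.73  0.    0.9  -0.01]
[{"tx":0.01,"ty":0,"tz":1.68,"ax":0,"ay":0,"az":0,"jaw":0},{"tx":0.01,"ty":0,"tz":1.68,"ax":0,"ay":0,"az":0,"jaw":0},{"tx":0.01,"ty":0,"tz":1.68,"ax":0,"ay":0,"az":0,"jaw":0},{"tx":0.01,"ty":0.01,"tz":1.68,"ax":0,"ay":0,"az":0,"jaw":0},{"tx":0.01,"ty":0,"tz":1.69,"ax":0,"ay":0,"az":0,"jaw":0},{"tx":0.01,"ty":0.01,"tz":1.68,"ax":0,"ay":0,"az":0,"jaw":0},{"tx":0,"ty":0,"tz":1.69,"ax":0,"ay":0,"az":0,"jaw":0}]
```

```bash
python3 -m inch '[{"tx":-0.1,"ty":0,"tz":2,"ax":0,"ay":0,"az":0,"jaw":0},{"tx":0,"ty":0,"tz":3,"ax":0,"ay":0,"az":0,"jaw":0},{"tx":0,"ty":0,"tz":3,"ax":0,"ay":0,"az":0,"jaw":0},{"tx":0,"ty":0,"tz":2,"ax":0,"ay":0,"az":0,"jaw":0},{"tx":0,"ty":0,"tz":1.3,"ax":0,"ay":0,"az":0,"jaw":0},{"tx":0,"ty":0,"tz":0.4,"ax":0,"ay":0,"az":0,"jaw":0},{"tx":0,"ty":0,"tz":0,"ax":0,"ay":0,"az":0,"jaw":0},{"tx":0,"ty":0,"tz":0,"ax":0,"ay":0,"az":0,"jaw":0}]'
```

```text
t: 28.2
ee_pos: [603.9, 51.3, 13.3]
orientation: [-3.139, -0.113, 0.001]
ft_force: [-0.6, 1.1, -0.2]
width: 22.0
```

Then lower to about 6.7, open, and back up.

```bash
python3 -m inch '[{"tx":0,"ty":0,"tz":0.4,"ax":0,"ay":0,"az":0,"jaw":0},{"tx":0,"ty":0,"tz":0.25,"ax":0,"ay":0,"az":0,"jaw":0},{"tx":0,"ty":0,"tz":0,"ax":0,"ay":0,"az":0,"jaw":0},{"tx":0,"ty":0,"tz":0,"ax":0,"ay":0,"az":0,"jaw":0}]'
python3 -m inch '[{"tx":0,"ty":0,"tz":0,"ax":0,"ay":0,"az":0,"jaw":0.35},{"tx":0,"ty":0,"tz":0,"ax":0,"ay":0,"az":0,"jaw":0.4},{"tx":0,"ty":0,"tz":0,"ax":0,"ay":0,"az":0,"jaw":0.6},{"tx":0,"ty":0,"tz":0,"ax":0,"ay":0,"az":0,"jaw":0.6},{"tx":0,"ty":0,"tz":-2,"ax":0,"ay":0,"az":0,"jaw":0.6},{"tx":0,"ty":0,"tz":-4.5,"ax":0,"ay":0,"az":0,"jaw":0.6},{"tx":0,"ty":0,"tz":-4.5,"ax":0,"ay":0,"az":0,"jaw":1},{"tx":0,"ty":0,"tz":-5,"ax":0,"ay":0,"az":0,"jaw":1},{"tx":0,"ty":0,"tz":0,"ax":0,"ay":0,"az":0,"jaw":1}]'
python3 -c "
from h import *
o,R=state()
s=plan(440,-150,190,10,)
s=plan(472,-340,150,10.5,start=s)"
```

```text
t: 28.7
ee_pos: [603.3, 51.3, 6.6]
orientation: [-3.139, -0.113, 0.003]
ft_force: [-2.3, -0.6, 5.9]
width: 21.7
t: 29.82
ee_pos: [606.5, 51.5, 171.8]
orientation: [-3.139, -0.113, -0.012]
ft_force: [-0.0, -0.6, 0.4]
width: 79.1
t 29.82 tcp [606.5  51.5 171.8] x [0.997 0.072 0.008] z [ 0.008  0.001 -1.   ] w 79.1 F [-0.  -0.6  0.4] q [ 0.06  0.46  1.71  0.    0.97 -0.01]
[{"tx":-3.61,"ty":3.78,"tz":-0.39,"ax":0,"ay":-0.1,"az":-1.2,"jaw":1},{"tx":-3.69,"ty":3.7,"tz":-0.39,"ax":0,"ay":-0.1,"az":-1.2,"jaw":1},{"tx":-3.76,"ty":3.63,"tz":-0.38,"ax":0,"ay":-0.1,"az":-1.2,"jaw":1},{"tx":-3.84,"ty":3.54,"tz":-0.38,"ax":0,"ay":-0.1,"az":-1.2,"jaw":1},{"tx":-3.92,"ty":3.46,"tz":-0.36,"ax":0,"ay":-0.1,"az":-1.2,"jaw":1}]
[{"tx":-0.05,"ty":4.82,"tz":1,"ax":0,"ay":0,"az":-0.1,"jaw":1},{"tx":-0.05,"ty":4.82,"tz":1,"ax":0,"ay":0,"az":-0.1,"jaw":1},{"tx":-0.06,"ty":4.82,"tz":1,"ax":0,"ay":0,"az":-0.1,"jaw":1},{"tx":-0.07,"ty":4.81,"tz":0.99,"ax":0,"ay":0,"az":-0.1,"jaw":1}]
```

```bash
python3 -m inch '[{"tx":-3.61,"ty":3.78,"tz":-0.39,"ax":0,"ay":-0.1,"az":-1.2,"jaw":1},{"tx":-3.69,"ty":3.7,"tz":-0.39,"ax":0,"ay":-0.1,"az":-1.2,"jaw":1},{"tx":-3.76,"ty":3.63,"tz":-0.38,"ax":0,"ay":-0.1,"az":-1.2,"jaw":1},{"tx":-3.84,"ty":3.54,"tz":-0.38,"ax":0,"ay":-0.1,"az":-1.2,"jaw":1},{"tx":-3.92,"ty":3.46,"tz":-0.36,"ax":0,"ay":0,"az":-1.2,"jaw":1},{"tx":0,"ty":4.82,"tz":1,"ax":0,"ay":0,"az":-0.1,"jaw":1},{"tx":0,"ty":4.82,"tz":1,"ax":0,"ay":0,"az":0,"jaw":1},{"tx":0,"ty":4.82,"tz":1,"ax":0,"ay":0,"az":0,"jaw":1},{"tx":0,"ty":4.81,"tz":1,"ax":0,"ay":0,"az":0,"jaw":1},{"tx":0,"ty":0,"tz":0,"ax":0,"ay":0,"az":0,"jaw":1},{"tx":0,"ty":0,"tz":0,"ax":0,"ay":0,"az":0,"jaw":1}]'
python3 - <<'E'
from h import *
state()
im,d,c=snap('wrist','w8.png'); P=world(d,c)
k=(d>100)&(P[...,2]>54)&(P[...,2]<68)&(abs(P[...,0]-471)<70)&(abs(P[...,1]+340)<110)
k[:,:190]=0;k[:,370:]=0
Q=P[k]; print(len(Q),cv2.minAreaRect(Q[:,:2].astype(np.float32)),np.median(Q,0),Q.min(0),Q.max(0))
i2,d2,c2=snap('top','t8.png'); P=world(d2,c2)
k=(d2>100)&(P[...,2]>10)&(P[...,2]<40)&(abs(P[...,0]-604)<20)&(abs(P[...,1]-52)<29); Q=P[k]; print('praline',len(Q),cv2.minAreaRect(Q[:,:2].astype(np.float32)))
k=(d2>100)&(P[...,2]>48)&(P[...,2]<57)&(abs(P[...,0]-608)<30)&(abs(P[...,1]+18)<29); Q=P[k]; print('low',len(Q),cv2.minAreaRect(Q[:,:2].astype(np.float32)),np.median(Q[:,2]))
cv2.imwrite('pics/c8.png',np.hstack([cv2.resize(im[:,:,::-1],(400,300)),cv2.resize(i2[170:240,180:330,::-1],(400,300))]))
E
```

```text
t: 31.2
ee_pos: [470.1, -339.0, 145.2]
orientation: [-3.127, -0.279, 0.016]
ft_force: [0.0, 1.1, -0.1]
width: 87.6
t 31.2 tcp [ 470.1 -339.   145.2] x [ 0.984  0.177 -0.01 ] z [-0.01   0.001 -1.   ] w 87.6 F [ 0.   1.1 -0.1] q [-0.64  0.46  1.78 -0.01  0.91 -0.82]
17615 ((473.52044677734375, -341.7219543457031), (59.11531066894531, 166.09117126464844), 10.15130615234375) [ 472.09389303 -329.53476842   61.3974038 ] [ 430.47417033 -427.99630879   58.84215583] [ 516.82418351 -254.98625996   64.00900852]
praline 73 ((602.00732421875, 53.104713439941406), (53.91352462768555, 22.210521697998047), 74.50220489501953)
low 159 ((607.6182250976562, -16.40398406982422), (36.49784851074219, 49.95119094848633), 3.8180439472198486) 53.66621756386343
```

View pics/c8.png

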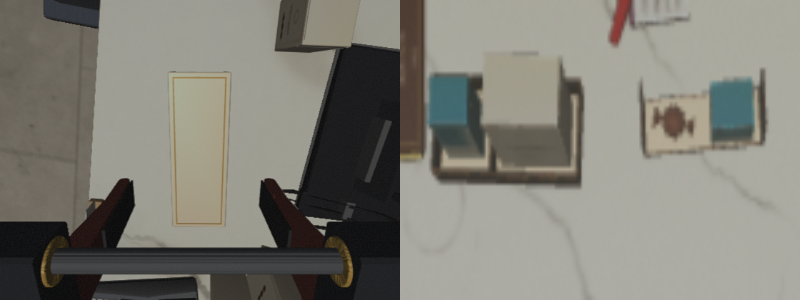

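The wrist view shows the cover centred between the jaws. The top crop shows broad and slender in the tray, and praline and low carton in the base. Taking the cover.

```bash
python3 -c "
from h import *
s=plan(472.2,-340.7,30,10.3,n=6)"
```

```text
[{"tx":0.04,"ty":0.04,"tz":1.93,"ax":0,"ay":0.1,"az":0,"jaw":1},{"tx":0.04,"ty":0.05,"tz":1.93,"ax":0,"ay":0.1,"az":0,"jaw":1},{"tx":0.03,"ty":0.04,"tz":1.93,"ax":0,"ay":0.1,"az":0,"jaw":1},{"tx":0.03,"ty":0.05,"tz":1.93,"ax":0,"ay":0.1,"az":0,"jaw":1},{"tx":0.02,"ty":0.04,"tz":1.92,"ax":0,"ay":0.1,"az":0,"jaw":1},{"tx":0.02,"ty":0.05,"tz":1.93,"ax":0,"ay":0.1,"az":0,"jaw":1}]
```

```bash
python3 -m inch '[{"tx":0.04,"ty":0.04,"tz":1.93,"ax":0,"ay":0.1,"az":0,"jaw":1},{"tx":0.04,"ty":0.05,"tz":1.93,"ax":0,"ay":0.1,"az":0,"jaw":1},{"tx":0.03,"ty":0.04,"tz":1.93,"ax":0,"ay":0.1,"az":0,"jaw":1},{"tx":0.03,"ty":0.05,"tz":1.93,"ax":0,"ay":0.1,"az":0,"jaw":1},{"tx":0,"ty":0.04,"tz":1.92,"ax":0,"ay":0.1,"az":0,"jaw":1},{"tx":0,"ty":0,"tz":1.9,"ax":0,"ay":0,"az":0,"jaw":1},{"tx":0,"ty":0,"tz":0,"ax":0,"ay":0,"az":0,"jaw":1},{"tx":0,"ty":0,"tz":0,"ax":0,"ay":0,"az":0,"jaw":0},{"tx":0,"ty":0,"tz":0,"ax":0,"ay":0,"az":0,"jaw":0},{"tx":0,"ty":0,"tz":0,"ax":0,"ay":0,"az":0,"jaw":0},{"tx":0,"ty":0,"tz":0,"ax":0,"ay":0,"az":0,"jaw":0},{"tx":0,"ty":0,"tz":0,"ax":0,"ay":0,"az":0,"jaw":0}]'
python3 -c "
from h import *
o,R=state(); p=np.array(o['ee_pos'])
s=plan(p[0],p[1],170,10.3,n=5,jaw=0)
s=plan(472,-40,180,6,jaw=0,speed=4.5,start=s)
s=plan(605,17,160,4,jaw=0,speed=4,start=s)"
```

```text
t: 32.8
ee_pos: [472.4, -341.9, 30.7]
orientation: [-3.128, -0.28, -0.001]
ft_force: [-1.3, -0.2, 4.9]
width: 58.9
t 32.8 tcp [ 472.4 -341.9   30.7] x [0.984 0.177 0.001] z [ 0.     0.001 -1.   ] w 58.9 F [-1.3 -0.2  4.9] q [-0.65  0.64  1.82  0.    0.69 -0.83]
[{"tx":0,"ty":0,"tz":-2.79,"ax":0,"ay":0,"az":0,"jaw":0},{"tx":0,"ty":0,"tz":-2.78,"ax":0,"ay":0,"az":0,"jaw":0},{"tx":0,"ty":0,"tz":-2.79,"ax":0,"ay":0,"az":0,"jaw":0},{"tx":0,"ty":0,"tz":-2.78,"ax":0,"ay":0,"az":0,"jaw":0},{"tx":0.01,"ty":-0.01,"tz":-2.79,"ax":0,"ay":0,"az":0,"jaw":0}]
[{"tx":0.76,"ty":-4.25,"tz":-0.14,"ax":0,"ay":0,"az":0.6,"jaw":0},{"tx":0.71,"ty":-4.25,"tz":-0.14,"ax":0,"ay":0,"az":0.6,"jaw":0},{"tx":0.67,"ty":-4.26,"tz":-0.14,"ax":0,"ay":0,"az":0.6,"jaw":0},{"tx":0.63,"ty":-4.27,"tz":-0.14,"ax":0,"ay":0,"az":0.6,"jaw":0},{"tx":0.58,"ty":-4.27,"tz":-0.14,"ax":0,"ay":0,"az":0.6,"jaw":0},{"tx":0.54,"ty":-4.28,"tz":-0.14,"ax":0,"ay":0,"az":0.6,"jaw":0},{"tx":0.49,"ty":-4.29,"tz":-0.13,"ax":0,"ay":0,"az":0.6,"jaw":0}]
[{"tx":3.46,"ty":-1.07,"tz":0.5,"ax":0,"ay":0,"az":0.5,"jaw":0},{"tx":3.44,"ty":-1.1,"tz":0.5,"ax":0,"ay":0,"az":0.5,"jaw":0},{"tx":3.44,"ty":-1.12,"tz":0.5,"ax":0,"ay":0,"az":0.5,"jaw":0},{"tx":3.42,"ty":-1.16,"tz":0.51,"ax":0,"ay":0,"az":0.5,"jaw":0}]
```

```bash
python3 -m inch '[{"tx":0,"ty":0,"tz":-2.79,"ax":0,"ay":0,"az":0,"jaw":0},{"tx":0,"ty":0,"tz":-2.79,"ax":0,"ay":0,"az":0,"jaw":0},{"tx":0,"ty":0,"tz":-2.79,"ax":0,"ay":0,"az":0,"jaw":0},{"tx":0,"ty":0,"tz":-2.79,"ax":0,"ay":0,"az":0,"jaw":0},{"tx":0,"ty":0,"tz":-2.79,"ax":0,"ay":0,"az":0,"jaw":0},{"tx":0.76,"ty":-4.25,"tz":-0.14,"ax":0,"ay":0,"az":0.6,"jaw":0},{"tx":0.71,"ty":-4.25,"tz":-0.14,"ax":0,"ay":0,"az":0.6,"jaw":0},{"tx":0.67,"ty":-4.26,"tz":-0.14,"ax":0,"ay":0,"az":0.6,"jaw":0},{"tx":0.63,"ty":-4.27,"tz":-0.14,"ax":0,"ay":0,"az":0.6,"jaw":0},{"tx":0.58,"ty":-4.27,"tz":-0.14,"ax":0,"ay":0,"az":0.6,"jaw":0},{"tx":0.54,"ty":-4.28,"tz":-0.14,"ax":0,"ay":0,"az":0.6,"jaw":0},{"tx":0.49,"ty":-4.29,"tz":-0.13,"ax":0,"ay":0,"az":0.6,"jaw":0}]'
python3 -m inch '[{"tx":3.46,"ty":-1.07,"tz":0.5,"ax":0,"ay":0,"az":0.5,"jaw":0},{"tx":3.44,"ty":-1.1,"tz":0.5,"ax":0,"ay":0,"az":0.5,"jaw":0},{"tx":3.44,"ty":-1.12,"tz":0.5,"ax":0,"ay":0,"az":0.5,"jaw":0},{"tx":3.42,"ty":-1.16,"tz":0.5,"ax":0,"ay":0,"az":0.5,"jaw":0},{"tx":0,"ty":0,"tz":0,"ax":0,"ay":0,"az":0,"jaw":0},{"tx":0,"ty":0,"tz":0,"ax":0,"ay":0,"az":0,"jaw":0},{"tx":0,"ty":0,"tz":0,"ax":0,"ay":0,"az":0,"jaw":0}]'
python3 - <<'E'
from h import *
o,R=state(); p=np.array(o['ee_pos'])
im,d,c=snap('wrist','w9.png'); P=world(d,c)
k=(d>100)&(abs(P[...,2]-(p[2]+29.3+1))<6)&(abs(P[...,0]-606)<60)&(abs(P[...,1]-17)<110); k[:,:190]=0;k[:,370:]=0
Q=P[k]; print('cover top',len(Q),cv2.minAreaRect(Q[:,:2].astype(np.float32)),np.median(Q[:,2]))
i2,d2,c2=snap('side','s9.png')
cv2.imwrite('pics/c9.png',np.hstack([cv2.resize(im[:,:,::-1],(400,300)),cv2.resize(i2[100:290,160:380,::-1],(400,300))]))
plan(606.2,16,100,4,n=4,jaw=0)
E
```

```text
t: 34.3
ee_pos: [471.4, -38.6, 179.8]
orientation: [-3.136, -0.164, 0.0]
ft_force: [0.6, 0.2, -0.9]
width: 58.6
t: 35.17
ee_pos: [603.6, 16.7, 159.8]
orientation: [-3.138, -0.11, 0.002]
ft_force: [0.7, -0.8, -1.0]
width: 58.8
t 35.17 tcp [603.6  16.7 159.8] x [ 0.998  0.07  -0.001] z [-0.001  0.001 -1.   ] w 58.8 F [ 0.7 -0.8 -1. ] q [ 0.01  0.47  1.72  0.    0.95 -0.06]
cover top 42538 ((605.53955078125, 26.08893585205078), (74.97728729248047, 148.12124633789062), 4.017529010772705) 190.49179387491793
[{"tx":0.05,"ty":0.02,"tz":1.5,"ax":0,"ay":0,"az":0,"jaw":0},{"tx":0.05,"ty":0.02,"tz":1.5,"ax":0,"ay":0,"az":0,"jaw":0},{"tx":0.06,"ty":0.03,"tz":1.51,"ax":0,"ay":0,"az":0,"jaw":0},{"tx":0.05,"ty":0.02,"tz":1.5,"ax":0,"ay":0,"az":0,"jaw":0}]
```

View pics/c9.png

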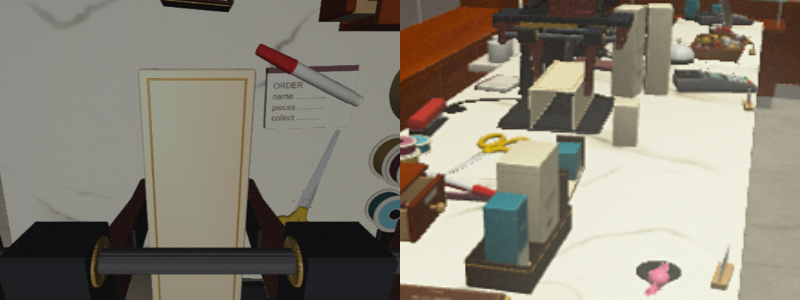

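The cover hangs square over the base and is about 2 mm short in x.

```bash
python3 -m inch '[{"tx":0.1,"ty":0,"tz":1.5,"ax":0,"ay":0,"az":0,"jaw":0},{"tx":0.1,"ty":0,"tz":2,"ax":0,"ay":0,"az":0,"jaw":0},{"tx":0,"ty":0,"tz":1.5,"ax":0,"ay":0,"az":0,"jaw":0},{"tx":0,"ty":0,"tz":0.5,"ax":0,"ay":0,"az":0,"jaw":0},{"tx":0,"ty":0,"tz":0,"ax":0,"ay":0,"az":0,"jaw":0},{"tx":0,"ty":0,"tz":0,"ax":0,"ay":0,"az":0,"jaw":0},{"tx":0,"ty":0,"tz":0,"ax":0,"ay":0,"az":0,"jaw":0}]'
```

```text
t: 36.15
ee_pos: [607.1, 17.3, 105.5]
orientation: [-3.138, -0.11, -0.001]
ft_force: [0.0, -0.4, -1.0]
width: 58.6
```

```bash
python3 -m inch '[{"tx":-0.1,"ty":0,"tz":1,"ax":0,"ay":0,"az":0,"jaw":0},{"tx":0,"ty":0,"tz":1.5,"ax":0,"ay":0,"az":0,"jaw":0},{"tx":0,"ty":0,"tz":1.5,"ax":0,"ay":0,"az":0,"jaw":0},{"tx":0,"ty":0,"tz":1.2,"ax":0,"ay":0,"az":0,"jaw":0},{"tx":0,"ty":0,"tz":0.8,"ax":0,"ay":0,"az":0,"jaw":0},{"tx":0,"ty":0,"tz":0.4,"ax":0,"ay":0,"az":0,"jaw":0},{"tx":0,"ty":0,"tz":0,"ax":0,"ay":0,"az":0,"jaw":0},{"tx":0,"ty":0,"tz":0,"ax":0,"ay":0,"az":0,"jaw":0}]'
```

```text
t: 37.15
ee_pos: [606.0, 17.3, 41.3]
orientation: [-3.138, -0.11, -0.001]
ft_force: [-0.5, 0.2, -1.0]
width: 58.4
```

```bash
python3 -m inch '[{"tx":0,"ty":0,"tz":0.4,"ax":0,"ay":0,"az":0,"jaw":0},{"tx":0,"ty":0,"tz":0.25,"ax":0,"ay":0,"az":0,"jaw":0},{"tx":0,"ty":0,"tz":0.1,"ax":0,"ay":0,"az":0,"jaw":0},{"tx":0,"ty":0,"tz":0,"ax":0,"ay":0,"az":0,"jaw":0},{"tx":0,"ty":0,"tz":0,"ax":0,"ay":0,"az":0,"jaw":0}]'
```

```text
t: 37.78
ee_pos: [605.6, 17.3, 33.8]
orientation: [-3.138, -0.11, 0.0]
ft_force: [-2.7, 0.0, 5.9]
width: 58.6
```

Seated: TCP z is 33.8 against 33.7 expected, with contact force. Release, rise and retreat.

```bash
python3 -m inch '[{"tx":0,"ty":0,"tz":0,"ax":0,"ay":0,"az":0,"jaw":1},{"tx":0,"ty":0,"tz":0,"ax":0,"ay":0,"az":0,"jaw":1},{"tx":0,"ty":0,"tz":0,"ax":0,"ay":0,"az":0,"jaw":1},{"tx":0,"ty":0,"tz":0,"ax":0,"ay":0,"az":0,"jaw":1},{"tx":0,"ty":0,"tz":-2,"ax":0,"ay":0,"az":0,"jaw":1},{"tx":0,"ty":0,"tz":-4,"ax":0,"ay":0,"az":0,"jaw":1},{"tx":0,"ty":0,"tz":-5,"ax":0,"ay":0,"az":0,"jaw":1},{"tx":-3,"ty":2,"tz":-4,"ax":0,"ay":0,"az":0,"jaw":1},{"tx":-5,"ty":3,"tz":0,"ax":0,"ay":0,"az":0,"jaw":1},{"tx":-5,"ty":3,"tz":0,"ax":0,"ay":0,"az":0,"jaw":1},{"tx":-4,"ty":3,"tz":0,"ax":0,"ay":0,"az":0,"jaw":1},{"tx":0,"ty":0,"tz":0,"ax":0,"ay":0,"az":0,"jaw":1}]'
python3 -m inch '[{"tx":0,"ty":3,"tz":0,"ax":0,"ay":0,"az":0,"jaw":1},{"tx":0,"ty":3,"tz":0,"ax":0,"ay":0,"az":0,"jaw":1},{"tx":0,"ty":0,"tz":0,"ax":0,"ay":0,"az":0,"jaw":1}]'
python3 - <<'E'
from h import *
state()
i2,d,c=snap('top','t10.png'); P=world(d,c)
def rc(n,x,y,r,z0,z1):
    k=(d>100)&(P[...,2]>z0)&(P[...,2]<z1)&(abs(P[...,0]-x)<r[0])&(abs(P[...,1]-y)<r[1]); Q=P[k]
    if len(Q)<5: print(n,len(Q));return
    q=cv2.minAreaRect(Q[:,:2].astype(np.float32)); print(n,len(Q),np.round(q[0],1),np.round(q[1],1),round(q[2],1),'z',np.round(np.median(Q[:,2]),1))
rc('cover',606,17,(45,100),56,70)
rc('spare',551,-194,(40,40),75,90)
rc('broad',592,216,(40,50),130,146)
rc('slender',592,302,(30,35),104,114)
k=(d>100)&(abs(P[...,0]-606)<45)&(abs(P[...,1]-17)<100)&(P[...,2]>56)&(P[...,2]<70); Q=P[k]
print('plane',np.linalg.lstsq(np.c_[Q[:,:2]-[606,17],np.ones(len(Q))],Q[:,2],rcond=None)[0])
i3,_,_=snap('side','s10.png')
cv2.imwrite('pics/c10.png',np.hstack([cv2.resize(i2[160:290,150:400,::-1],(400,300)),cv2.resize(i3[100:290,160:380,::-1],(400,300))]))
E
```

```text
t: 39.28
ee_pos: [441.6, -105.8, 184.4]
orientation: [-3.139, -0.105, -0.0]
ft_force: [0.4, 0.5, 0.2]
width: 87.8
t: 39.65
ee_pos: [449.6, -165.4, 184.1]
orientation: [-3.139, -0.107, -0.003]
ft_force: [0.1, -0.2, -0.4]
width: 88.0
t 39.65 tcp [ 449.6 -165.4  184.1] x [0.998 0.068 0.002] z [ 0.002  0.001 -1.   ] w 88.0 F [ 0.1 -0.2 -0.4] q [-0.38  0.26  1.98  0.    0.9  -0.45]
cover 1012 [604.3  19.5] [ 60.4 165.7] 4.0 z 64.0
spare 0
broad 498 [592.6 217.1] [83.6 49.8] 89.4 z 140.2
slender 172 [592.  302.7] [35. 45.] 1.0 z 109.8
plane [ 7.09031855e-03 -1.66861129e-03  6.38923985e+01]
```

View pics/c10.png

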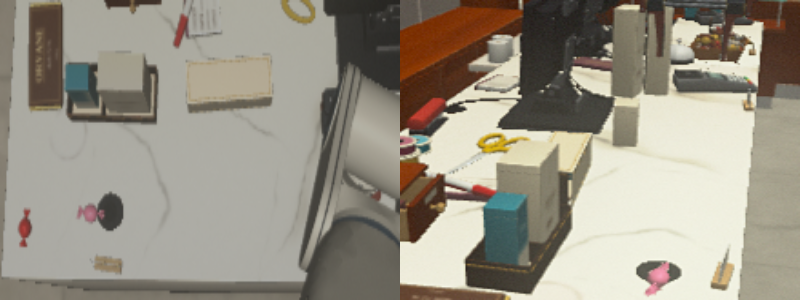

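```bash
python3 -c "
from h import *
print(ctrl.close_job())"
```

```text
the job is handed in; nothing more can be done
None
```

Both gift sets are made up and handed in at about 40 s of the 141 s allowed, with the gripper empty and clear of everything.

What the last checks showed:
- **Tray:** the broad carton stands in the longer compartment, top at 140 mm (139 expected). The slender carton stands in the shorter one, top at 110 mm (109 expected).
- **Box:** before closing, the low carton and the brown praline were both on the base's centre line. The praline measured about 10° off the base's line in a coarse top view, though it was set down in line.
- **Cover:** it is closed at 4.0°, the same as the base, and level. Its top measured 64 mm against 63 expected, and the camera reads about 1 mm high. Its centre is within 2 mm of the base's.
- **Spare carton:** in the last top view the arm hid it, so I could not re-measure it. The side view shows it still standing where it was, and nothing came near it.

The highest wrist force I read was about 12 N. The very first move call was refused for missing values, with no motion.

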